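# File a pattern plate into its packed rack

## Robot

A 6-joint arm with a two-finger parallel gripper is mounted at the origin on the work surface. World frame = base frame: x ahead of the robot, y to its left, z up, the work surface at z = 0. Lengths are in m, angles in rad, forces in N, time in s.
With the tool pointing down it reaches from about 0.3 to 0.875 m from the base axis. Payload 6.4 kg.
Tool frame: the origin (TCP) lies at the centre of the arm's flange, where the gripper is bolted on; the fingertips stand 173 mm ahead of it and the grasp point (between the pads) lies ctrl.grip_point_offset ahead of it (ctrl.grip_point_offset is the distance from the TCP to the grasp point, in m); z points along the fingers, y is the direction in which the jaws open and shut (so a half turn about z gives the same grasp; the last joint's range is limited). The gripper opens to 85 mm and grips with 20 to 120 N. Pads are 22 mm wide; open, the fingers measure 114 mm over their backs; the gripper's body (76 mm by 85 mm) begins 54 mm behind the grasp point. The pads swing forward as they close: fully open they stand 13 mm farther back than shut.
Start: joints at [-1.358, 0.181, 1.607, -0, 1.354, -0.206], TCP at [0.234, -0.525, 0.405] pointing down, gripper open.
Joint ranges: [-2.99, 2.99], [-0.89, 2.07], [0.3, 2.58], [-1.14, 4.28], [0, 2.63], [-3.12, 3.12]. Speed limits (rad/s): [2.57, 2.57, 3.01, 3.14, 3.14, 3.14].

## Interface

Orientations are given as a unit quaternion [w, x, y, z].
In Python, from bench import ctrl, cams, boxes_of, landmark_of gives the robot as it stands.
- The arm moves only by the shell command python3 -m handwheel 'ROWS'. ROWS is JSON, a list of rows, each an object with "offset": the shift along the tool's x, y, z in m, a list of three; "spin": the turn about the tool's z in degrees; "grip": the opening, from 0 (shut) to 1 (fully open). A call has 1 to 20 rows; each row is the pose to reach, as a shift and turn from the pose commanded when the call began, along the tool's axes at that moment; what a row does not reach only later rows make up. A row lasts 1/8 s, in which the tool goes at most 62.5 mm and 10.7 degrees, less where a joint would pass 70% of its speed; a pose out of reach is approached as far as the arm can. A call with a gripper value outside its range is refused whole. The fingers move at their own pace and stop on an object; the grip force is fixed at half the most. Time passes only in rows, so rows that repeat a pose let the fingers close. It gives the time, the measured TCP pose, the force and the opening at its end, in the units of the state.
- ctrl.get_obs(): the state, without advancing time (a new reading comes with each control period).
- cams.camera(name): name is "scene" or "top" or "wrist"; returns a dict with "color" (384x512x3 uint8, red, green, blue), "camera_matrix" (3x3 intrinsics, pixels), "view" (4x4, takes a point from world to camera coordinates); the wrist camera has in their place "tool_from_camera" (4x4, takes a point from camera to tool coordinates, whose origin is the TCP and whose axes are the flange's). Camera axes: x right, y up, looking along -z (the intrinsics and any distortion apply to the point x, -y, -z); pixel columns grow to the right and rows downward; lengths in m; the calibration is good to about 2 mm. A picture is of the moment at which its call begins: read the wrist's pose just before it. There is no depth.
- ctrl.hand_in(): hands the job in, once; it reports no verdict.
Trained networks look in a picture, given as the dict that the camera call returned (one of the last four; its "shot" number tells which), for a name from the list of things; names that differ only in an ending like _2 or _b are one class to them, and where a whole thing is asked for, a point or a joint stands for the part that bears it (a point fixed in the world has none). Each returns a list of dicts, best first, with "confidence" (0 to 1); they miss things now and then, are a little off and sometimes report something else, mostly with a low value. They report only what shows in the picture. A call takes as long as a camera call. They do not tell look-alikes from the thing itself.
- boxes_of(picture, thing): "uv" ([column, row] in pixels, amid what is visible of it).
- landmark_of(picture, thing): "uv" ([column, row] in pixels: a listed point, or the origin of a listed thing).
The state is a dict: "time_s": time; "q": joint angles; "dq": joint speeds; "joint_efforts": joint torques, N m; "eef_pos": TCP position; "eef_rot": TCP orientation; "wrist_force": force on the tool from outside, world axes, zero at the start; "torque": the same for the moment, N m; "opening": opening from 0.0 (shut) to 1.0 (fully open).
Only numpy, scipy, OpenCV 4.12 (cv2) and the standard library are available. Lean on these libraries where they do the work, as an engineer would, in place of code of your own. Each camera call takes 0.05 s, during which the arm holds its last target.

## Task

Take the yellow-topped pattern plate out of its stand and work it gently down into the packed rack, right next to the red-topped plate on the side towards the aluminium cheek, so that it stands upright on the rack's floor, level and in line with its neighbours. Then slide the aluminium cheek back up until the row of plates is snug again. The plates are brittle slate: ease them apart without tipping or lifting them, never press on them with more than about 20 N, and do not disturb the other things on the bench.

Things in the scene. Friction and masses are not known exactly. Their poses are not given: they have to be found in the camera images.
- plate_new_mid (a point): Centre (half-way up) of the loose yellow-topped slate plate: 56 mm wide (its x), 16 thick (its y), 90 tall (its z), 140 to 280 g. In thickness the foot narrows from 16 to 6 mm over the lowest 15 mm, the top likewise over the last 10 mm. It stands upright in the stand, underside 10 mm above the bench. Its 56 mm-apart end faces (-x, +x) can be gripped from above, in stand and in rack.
- plate_red_mid (a point): Centre of the red-topped plate, one of four in the rack; shape and axes as the new one (its y is the row direction, towards the sliding cheek). The order of red, blue and white varies; green is always last, next to the sliding cheek, so the new plate goes between red and another plate. The row has at most 3 mm of slack.
- plate_blue_mid (a point): Centre of the blue-topped plate in the rack, same shape as the others.
- plate_white_mid (a point): Centre of the white-topped plate in the rack, same shape as the others.
- plate_green_mid (a point): Centre of the green-topped plate in the rack, same shape as the others (all waxed, sliding easily, friction about 0.25), always next to the sliding cheek.
- rack: Wooden rack fixed to the bench. Origin under it at bench level; x across the row, y along it, from the fixed wooden cheek (inner face at y = -71 mm, top at z = 97 mm) to the sliding aluminium cheek; open beyond that. Floor at z = 12 mm; along each side a rail up to z = 24 mm, from |x| = 32 to 42 mm. A plate standing in it has its centre at z = 57 mm.
- cheek (a joint): Position (m) of the sliding aluminium cheek along the rack's +y: at 0 its plate-side face is at rack y = -6 mm, and it opens by up to 0.045. It stays where it is left; it takes about 5 N to slide. With five plates snug it reads 0.015.
- cheek_back (a point): Point on the outer (away from the plates) face of the aluminium cheek, mid-width, 87 mm above the bench. The cheek is 62 mm wide, 14 mm thick; its top is 97 mm above the bench. The rack is open behind it, so it can be pushed from there back towards the plates.
- stand: Dark wooden block fixed to the bench, 84 x 60 x 34 mm, with a slot 60 x 20 mm whose floor is 10 mm above the bench; holds the new plate at the start. Origin under its centre, x along the slot.
- pot_brass: White pot of brass findings, bystander, 56 mm across, 35 mm tall. Origin under its centre.
- pot_copper: Green glass pot of copper findings, bystander, 56 mm across, 30 mm tall. Origin under its centre.
- dish_steel: Steel dish, bystander, 90 mm across, 22 mm tall. Origin under its centre.
- tin_red: Round red tin, bystander, 88 mm across, 36 mm tall. Origin under its centre.
Not all that is in view belongs to the job. Leave any black or green look-alike of the rack alone.

How it is judged:
On the way, in this order (a step that is already met when the one before it is completed fails the run):
1. the yellow-topped plate is lifted clear out of its stand (height (world z) of plate_new_mid above 0.1 m), for 0.1 s.
2. the yellow-topped plate stands down on the rack's floor next to the red-topped one, on the sliding cheek's side (z of plate_new_mid in the frame of rack below 0.06 m and y of plate_new_mid in the frame of plate_red_mid between 0.013 and 0.024 m), for 0.2 s.
At the end, for the whole second after the job is handed in: The yellow plate is released, at rest on the rack floor beside the red one on its cheek side (centres 14.5 to 19.5 mm apart, in line within 6 mm); all five plates upright within 0.08 rad and on the floor within 2.5 mm; cheek pushed up to the row (joint under 0.0175) (z of each of plate_new_mid, plate_red_mid, plate_blue_mid, plate_white_mid, plate_green_mid in the frame of rack below 0.0595 m and y of plate_new_mid in the frame of plate_red_mid between 0.0145 and 0.0195 m and x of plate_new_mid in the frame of plate_red_mid between -0.006 and 0.006 m and angle between each of plate_new_mid, plate_red_mid, plate_blue_mid, plate_white_mid, plate_green_mid's own z axis and vertical below 0.08 rad and value of joint cheek below 0.0175 m and linear speed of plate_new below 0.02 m/s); the robot touches nothing.
It fails at once if a plate in the rack is tipped by more than 0.35 rad (angle between any of plate_red_mid, plate_blue_mid, plate_white_mid, plate_green_mid's own z axis and vertical above 0.35 rad).
It fails at once if a plate in the rack is lifted by more than 15 mm (z of any of plate_red_mid, plate_blue_mid, plate_white_mid, plate_green_mid in the frame of rack above 0.072 m).
It fails at once if the new plate is forced: more than 30 N between it and the rack, the cheek or another plate (contact force between plate_new and rack above 30 N or contact force between plate_new and plate_red above 30 N or contact force between plate_new and plate_blue above 30 N or contact force between plate_new and plate_white above 30 N or contact force between plate_new and plate_green above 30 N).
It fails at once if the row is squeezed: more than 30 N between one of its plates and the rack or either cheek (contact force between any of plate_red, plate_blue, plate_white, plate_green and rack above 30 N).
It fails at once if a bystander on the bench is knocked away by more than 25 mm (distance of any of pot_brass, pot_copper, dish_steel, tin_red from where it was at the start of the episode above 0.025 m).
It also fails if it takes over 72 s, if anything falls off the work surface, if the arm or the gripper's body presses on something with over 40 N, if the wrist force passes 120 N, or if a joint passes its speed limit or range.

## Working session

There is one attempt and no reset: what is moved stays moved. The work goes in short steps, Python scripts to look and compute and a shell command to move; the robot and the scene stay as the last step left them, time stands still between calls to the robot, and variables do not carry over. Pictures are saved under pics/ and viewed, and the job is handed in when it is done.

```bash
ls -la; mkdir -p pics
cat > h.py <<'E'
import numpy as np, cv2
from bench import ctrl, cams, boxes_of, landmark_of
def save(p,name,scale=1.5,crop=None):
    im=cv2.cvtColor(p["color"],cv2.COLOR_RGB2BGR)
    if crop: 
        a,b,c,d=crop; im=im[b:d,a:c]
    im=cv2.resize(im,None,fx=scale,fy=scale,interpolation=cv2.INTER_CUBIC); cv2.imwrite("pics/"+name,im)
E
python3 - <<'E'
from h import *
print(ctrl.get_obs()); print(ctrl.grip_point_offset)
for n in("scene","top","wrist"):
    p=cams.camera(n); save(p,n+"0.png")
    print(n,p.keys(), {k:np.round(v,4).tolist() for k,v in p.items() if k not in("color",) and hasattr(v,'shape')})
    for t in ["plate_new_mid","plate_red_mid","plate_blue_mid","plate_white_mid","plate_green_mid","rack","cheek_back","stand","pot_brass","pot_copper","dish_steel","tin_red"]:
        try: print(t,[(np.round(d["uv"]).tolist(),round(d["confidence"],2)) for d in landmark_of(p,t)][:4])
        except Exception as e: print(t,e)
E
```

```text
total 12
drwxr-xr-x  3 agent agent 4096 Dec  7 13:59 .
drwxr-xr-x 23 root  root  4096 Dec  7 13:59 ..
drwxr-xr-x  2 agent agent 4096 Dec  7 13:59 pics
{'time_s': 0.0, 'q': array([-1.35827396e+00,  1.81530195e-01,  1.60799523e+00, -2.27053494e-05,
        1.35381135e+00, -2.06298981e-01]), 'dq': array([ 6.30085419e-04, -5.58873752e-05, -8.18194663e-05, -8.32605787e-04,
       -3.53113594e-04,  2.27174419e-04]), 'joint_efforts': array([ 8.21651884e-05, -4.44872904e+01, -3.51333976e+01, -2.30566402e-04,
        9.00601881e-03,  2.43213492e-05]), 'eef_pos': array([ 0.23380217, -0.52504297,  0.40379617]), 'eef_rot': array([-8.72019729e-04,  9.78152713e-01,  2.07885808e-01, -1.37978517e-05]), 'wrist_force': array([ 0.12312949, -0.52658624, -0.40689258]), 'torque': array([ 0.01347168, -0.09843584,  0.04981967]), 'opening': 0.9990633944602477}
0.1547
scene dict_keys(['color', 'camera_matrix', 'view', 'shot']) {'camera_matrix': [[357.2696, 0.0, 257.2043], [0.0, 357.2696, 193.5433], [0.0, 0.0, 1.0]], 'view': [[0.4852, 0.8744, 0.0014, -0.2713], [-0.7194, 0.3982, 0.5691, 0.3163], [0.4971, -0.277
[... 1293 characters left out ...]
.65)]
pot_brass [([261.0, 240.0], 0.83)]
pot_copper [([346.0, 210.0], 0.74), ([261.0, 177.0], 0.66)]
dish_steel []
tin_red [([151.0, 121.0], 0.78), ([254.0, 177.0], 0.64), ([258.0, 237.0], 0.29), ([379.0, 209.0], 0.2)]
wrist dict_keys(['color', 'camera_matrix', 'tool_from_camera', 'shot']) {'camera_matrix': [[324.1303, 0.0, 256.9161], [0.0, 324.1303, 200.3684], [0.0, 0.0, 1.0]], 'tool_from_camera': [[0.0009, 0.9526, 0.3043, 0.0778], [1.0, -0.0009, -0.0001, -0.0003], [0.0002, 0.3043, -0.9526, 0.031], [0.0, 0.0, 0.0, 1.0]]}
plate_new_mid []
plate_red_mid []
plate_blue_mid []
plate_white_mid []
plate_green_mid []
rack []
cheek_back []
stand []
pot_brass []
pot_copper []
dish_steel []
tin_red []
```

View pics/scene0.png

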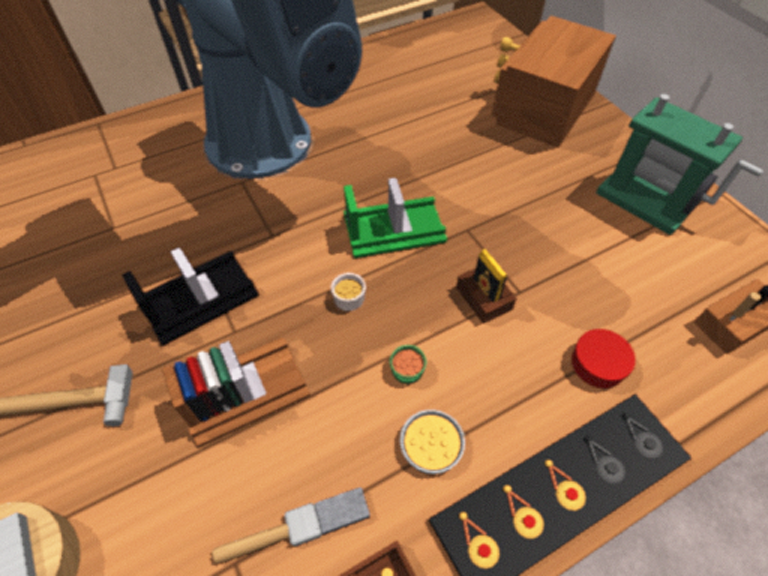

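View pics/top0.png

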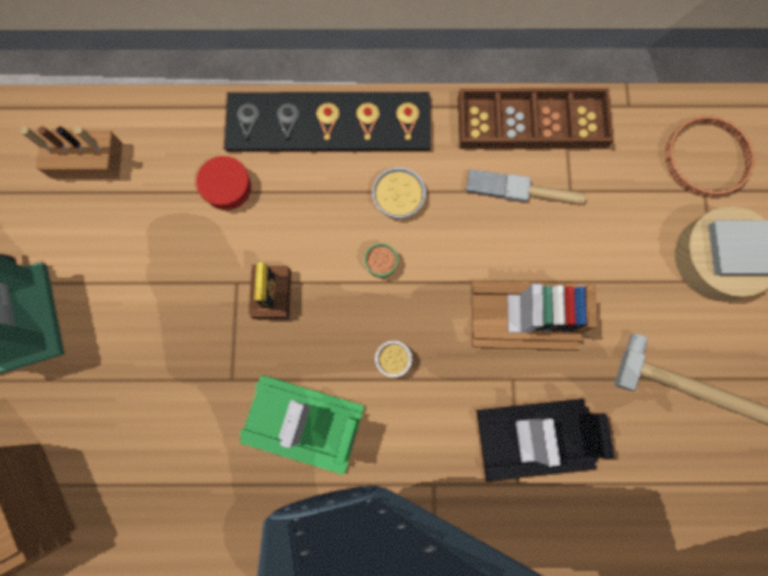

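View pics/wrist0.png

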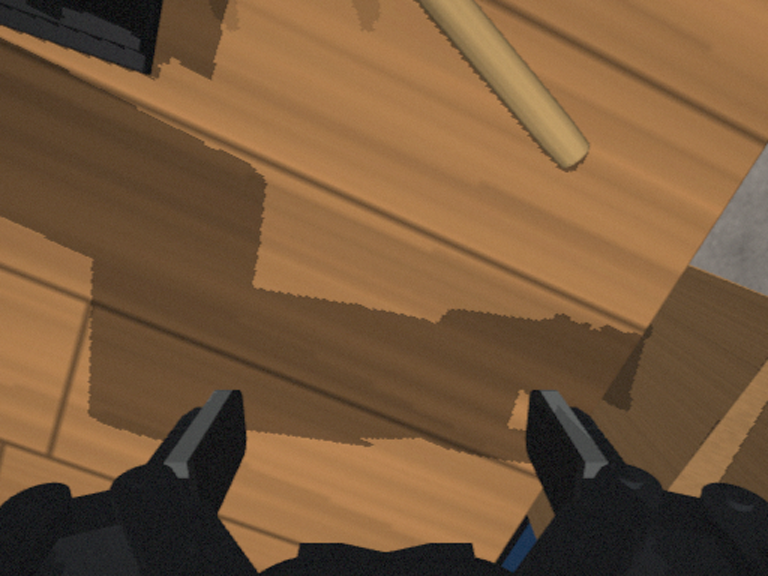

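The true rack is the wooden one (scene 250,390; top 535,315 in the 1.5x pictures). The row from the fixed cheek is blue, red, white, green, then the aluminium cheek. The black rack (190,295) and the green rack (395,225) are look-alikes. The yellow plate could be confused with nothing but the stand at scene (487,285) or the yellow dish (432,440). The new plate therefore goes between red and white. Next I triangulate.

```bash
cat >> h.py <<'E'
def ray(p,uv,obs=None):
    K=p["camera_matrix"]; d=np.linalg.inv(K)@np.array([uv[0],uv[1],1.]); d=d*np.array([1,-1,-1])
    if "view" in p: T=np.linalg.inv(p["view"])
    else:
        from scipy.spatial.transform import Rotation as R
        W=np.eye(4); q=obs["eef_rot"]; W[:3,:3]=R.from_quat([q[1],q[2],q[3],q[0]]).as_matrix(); W[:3,3]=obs["eef_pos"]
        T=W@p["tool_from_camera"]
    d=T[:3,:3]@d; return T[:3,3],d/np.linalg.norm(d)
def onz(p,uv,z,obs=None):
    o,d=ray(p,uv,obs); return o+d*(z-o[2])/d[2]
def tri(rs):
    A=sum(np.eye(3)-np.outer(d,d) for o,d in rs); b=sum((np.eye(3)-np.outer(d,d))@o for o,d in rs)
    x=np.linalg.solve(A,b); return x,[np.linalg.norm(np.cross(x-o,d)) for o,d in rs]
def plan(obs,target,yaw_y):
    """shift in tool axes & spin (deg) to bring TCP to target, tool y along direction angle yaw_y (deg, mod 180)"""
    from scipy.spatial.transform import Rotation as R
    q=obs["eef_rot"]; M=R.from_quat([q[1],q[2],q[3],q[0]]).as_matrix()
    cur=np.degrees(np.arctan2(M[1,1],M[0,1])); d=(yaw_y-cur+90)%180-90
    return M.T@(np.array(target)-obs["eef_pos"]), -d
E
python3 - <<'E'
from h import *
s=cams.camera("scene");t=cams.camera("top")
for n in ["plate_new_mid","stand","rack","cheek_back","pot_brass"]:
    pass
print("new",tri([ray(s,(326,185)),ray(t,(177,192))]))
print("stand",tri([ray(s,(323,198)),ray(t,(182,195))]))
print("rack",tri([ray(s,(163,260)),ray(t,(348,209))]))
print("cheek",tri([ray(s,(160,243)),ray(t,(358,202))]))
print("pot",tri([ray(s,(230,200)),ray(t,(261,240))]))
for n,uv in dict(yellow=(174.5,189),green=(366,203),white=(373,203),red=(379.5,203),blue=(387,203)).items(): print(n,onz(t,uv,0.1))
o=ctrl.get_obs()
for tx in ([0.52,0.2,0.38],):
  for a in (0,): print(plan(o,tx,a))
save(t,"topcrop.png",5,(140,160,220,240)); save(t,"topcrop2.png",5,(300,170,420,250))
E
```

```text
new (array([0.55928601, 0.1871755 , 0.05551407]), [np.float64(0.0019817623755498575), np.float64(0.0019817623755498666)])
stand (array([0.5628381 , 0.18520188, 0.00554873]), [np.float64(0.001968574049007086), np.float64(0.0019685740490070214)])
rack (array([ 0.52572321, -0.22552099,  0.00274553]), [np.float64(0.0007757866132443945), np.float64(0.0007757866132443855)])
cheek (array([ 0.5285988 , -0.2210299 ,  0.08685142]), [np.float64(0.0071934792780167815), np.float64(0.007193479278016751)])
pot (array([ 0.44980962, -0.01464701, -0.005101  ]), [np.float64(0.0033432512935078424), np.float64(0.003343251293507868)])
yellow [0.55520787 0.18161581 0.1       ]
green [ 0.52173007 -0.24187959  0.1       ]
white [ 0.52166466 -0.25731372  0.1       ]
red [ 0.52160392 -0.27164543  0.1       ]
blue [ 0.52153383 -0.28818205  0.1       ]
(array([ 0.55639521, -0.54626641,  0.0246829 ]), np.float64(-66.00258350535825))
```

View pics/topcrop.png

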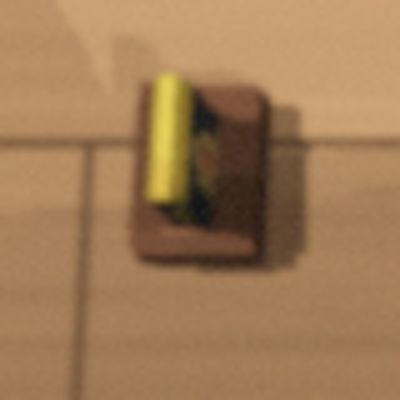

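View pics/topcrop2.png

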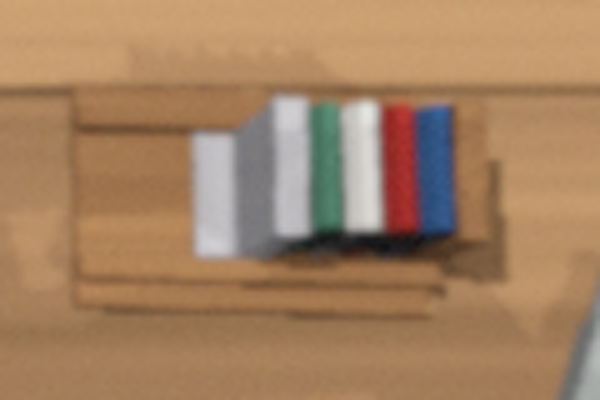

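The triangulated positions agree with the text: yellow plate at about (0.558, 0.185), rack row at x≈0.522. In the crops the row order reads blue, red, white, green, cheek. I'm going over the stand to look closely.

```bash
python3 -m handwheel '[{"offset":[0.2,-0.18,0.0],"spin":-25,"grip":1},{"offset":[0.4,-0.37,0.0],"spin":-45,"grip":1},{"offset":[0.58,-0.527,0.0],"spin":-66,"grip":1},{"offset":[0.58,-0.527,0.0],"spin":-66,"grip":1},{"offset":[0.58,-0.527,0.0],"spin":-66,"grip":1},{"offset":[0.58,-0.527,0.0],"spin":-66,"grip":1},{"offset":[0.58,-0.527,0.0],"spin":-66,"grip":1},{"offset":[0.58,-0.527,0.0],"spin":-66,"grip":1},{"offset":[0.58,-0.527,0.0],"spin":-66,"grip":1},{"offset":[0.58,-0.527,0.0],"spin":-66,"grip":1},{"offset":[0.58,-0.527,0.0],"spin":-66,"grip":1},{"offset":[0.58,-0.527,0.0],"spin":-66,"grip":1},{"offset":[0.58,-0.527,0.0],"spin":-66,"grip":1},{"offset":[0.58,-0.527,0.0],"spin":-66,"grip":1},{"offset":[0.58,-0.527,0.0],"spin":-66,"grip":1},{"offset":[0.58,-0.527,0.0],"spin":-66,"grip":1}]'
python3 - <<'E'
from h import *
o=ctrl.get_obs();p=cams.camera("wrist");save(p,"w1.png");print(o["q"],o["eef_pos"])
for t in ["plate_new_mid","stand"]: print(t,[(np.round(d["uv"],1).tolist(),round(d["confidence"],2)) for d in landmark_of(p,t)])
E
```

```text
time_s: 4.05
eef_pos: [0.5492, 0.1909, 0.4048]
eef_rot: [0.0, 0.708, 0.707, -0.0]
wrist_force: [-0.4, 0.3, 0.7]
opening: 0.997
[ 1.30554833e-01  1.94918843e-01  1.59028566e+00 -2.65672587e-04
  1.35650023e+00  1.32074509e-01] [0.5492084  0.19088499 0.40478997]
plate_new_mid [([266.2, 180.8], 0.8)]
stand [([268.2, 168.2], 0.87)]
```

View pics/w1.png

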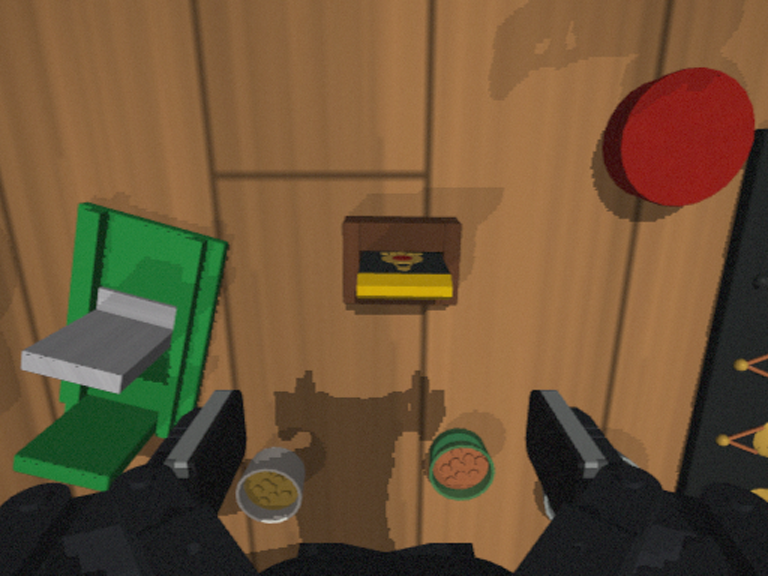

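Wrist view: yellow top is at (404,285) in the stand, with no look-alike near it. I take a second, lower view.

```bash
python3 - <<'E'
from h import *
o=ctrl.get_obs();p=cams.camera("wrist");save(p,"w1c.png",8,(220,130,320,210));np.savez("v1.npz",pos=o["eef_pos"],rot=o["eef_rot"])
print([onz(p,u,0.1,o) for u in ((239,195),(300,195))])
E
python3 -m handwheel '[{"offset":[0.02,0.008,0.05],"spin":0,"grip":1},{"offset":[0.02,0.008,0.09],"spin":0,"grip":1},{"offset":[0.02,0.008,0.09],"spin":0,"grip":1},{"offset":[0.02,0.008,0.09],"spin":0,"grip":1}]'
python3 - <<'E'
from h import *
o=ctrl.get_obs();p=cams.camera("wrist");save(p,"w2.png",8,(210,170,310,245));print(o["eef_pos"])
save(p,"w2f.png")
for t in ["plate_new_mid","stand"]: print(t,[(np.round(d["uv"],1).tolist(),round(d["confidence"],2)) for d in landmark_of(p,t)])
E
```

```text
[array([0.53347825, 0.18667814, 0.1       ]), array([0.58731565, 0.186636  , 0.1       ])]
time_s: 4.75
eef_pos: [0.5581, 0.2118, 0.3164]
eef_rot: [0.001, 0.707, 0.707, 0.001]
wrist_force: [0.2, 0.1, -0.5]
opening: 1.0
[0.55807263 0.21181592 0.31640911]
plate_new_mid [([256.7, 235.2], 0.76)]
stand [([259.4, 211.2], 0.89)]
```

View pics/w1c.png

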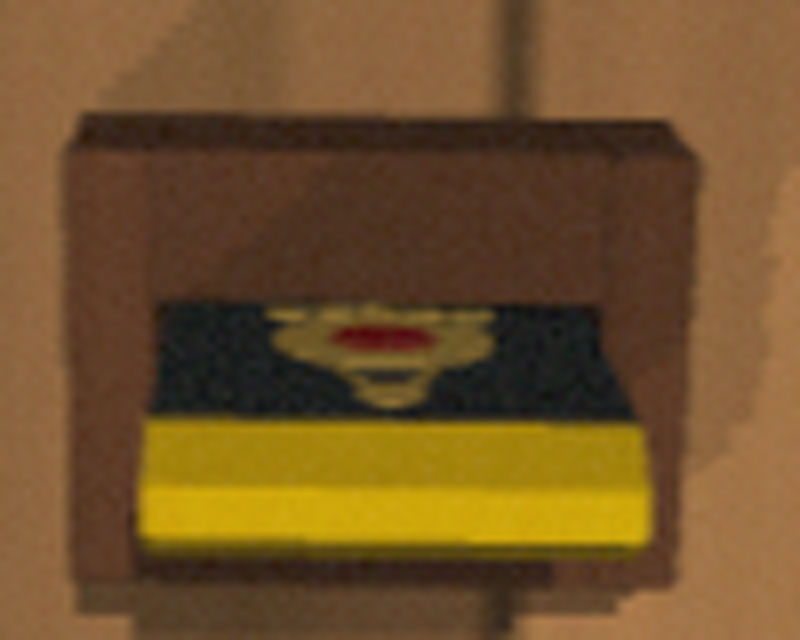

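View pics/w2f.png

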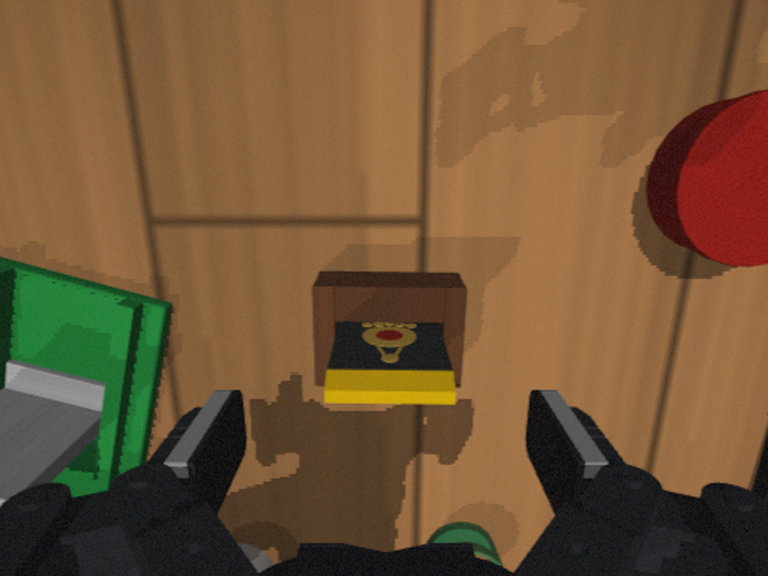

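```bash
cat > t.py <<'E'
from h import *
o2=ctrl.get_obs();p=cams.camera("wrist");
v=np.load("v1.npz");o1=dict(eef_pos=v["pos"],eef_rot=v["rot"])
def bright(p):
    a=cv2.cvtColor(p["color"],cv2.COLOR_RGB2HSV); m=(a[...,0]>20)&(a[...,0]<35)&(a[...,1]>150)&(a[...,2]>60)
    m[:,:200]=0;m[:,330:]=0;m[300:]=0
    for r in range(225,285):
        c=np.where(m[r])[0]
        if len(c)>30: print(r,c.min(),c.max(),int(a[r,c,2].mean()))
bright(p)
E
python3 t.py
```

```text
246 217 298 102
247 217 300 164
248 217 300 164
249 216 300 164
250 216 301 164
251 216 301 163
252 216 301 163
253 216 301 163
254 216 301 163
255 215 301 163
256 216 301 163
257 216 302 163
258 216 301 163
259 215 301 166
260 215 301 185
261 215 302 204
262 215 301 204
263 215 301 204
264 215 301 204
265 215 301 204
266 215 301 204
267 215 301 203
268 219 302 190
```

Run:
```python
from h import *
o2=ctrl.get_obs();p=cams.camera("wrist")
v=np.load("v1.npz");o1=dict(eef_pos=v["pos"],eef_rot=v["rot"])
for a,b in (((237.3,194.4),(215.2,264.4)),((301.5,194.2),(302,264.4)),((269.4,194.3),(258.6,264.4))):
    x,r=tri([ray(p,a,o1),ray(p,b,o2)]);print(x,r)
L=onz(p,(215.2,264.4),0.1,o2);Rr=onz(p,(302,264.4),.1,o2);print(L,Rr)
c=(L+Rr)/2
for z in (0.235,): print(plan(o2,[c[0],c[1],z],0))
```

```text
[0.53176867 0.18676412 0.09831436] [np.float64(0.0001186140077552524), np.float64(0.00011861400775539264)]
[0.58830311 0.18702004 0.09886042] [np.float64(0.00046566451755572735), np.float64(0.00046566451755568783)]
[0.56005739 0.18699103 0.09881771] [np.float64(0.0002922892489550311), np.float64(0.00029228924895501545)]
[0.5318921  0.18772932 0.1       ] [0.58765065 0.18765079 0.1       ]
(array([-0.02431242,  0.00141037,  0.08184896]), np.float64(-0.017755105211392674))
```

```bash
python3 -m handwheel '[{"offset":[-0.0245,0.0015,0],"spin":0,"grip":1},{"offset":[-0.0245,0.0015,0.0],"spin":0,"grip":1},{"offset":[-0.0245,0.0015,0.04],"spin":0,"grip":1},{"offset":[-0.0245,0.0015,0.07],"spin":0,"grip":1},{"offset":[-0.0245,0.0015,0.084],"spin":0,"grip":1},{"offset":[-0.0245,0.0015,0.084],"spin":0,"grip":1},{"offset":[-0.0245,0.0015,0.084],"spin":0,"grip":1}]'
python3 - <<'E'
from h import *
o=ctrl.get_obs();p=cams.camera("wrist");save(p,"w3.png");print(o["eef_pos"])
s=cams.camera("scene");save(s,"s3.png",6,(270,140,370,230))
E
```

```text
time_s: 5.88
eef_pos: [0.5596, 0.1878, 0.2321]
eef_rot: [0.001, 0.707, 0.707, 0.001]
wrist_force: [0.2, -0.2, -0.2]
opening: 1.0
[0.55963476 0.18779006 0.23211256]
```

View pics/w3.png

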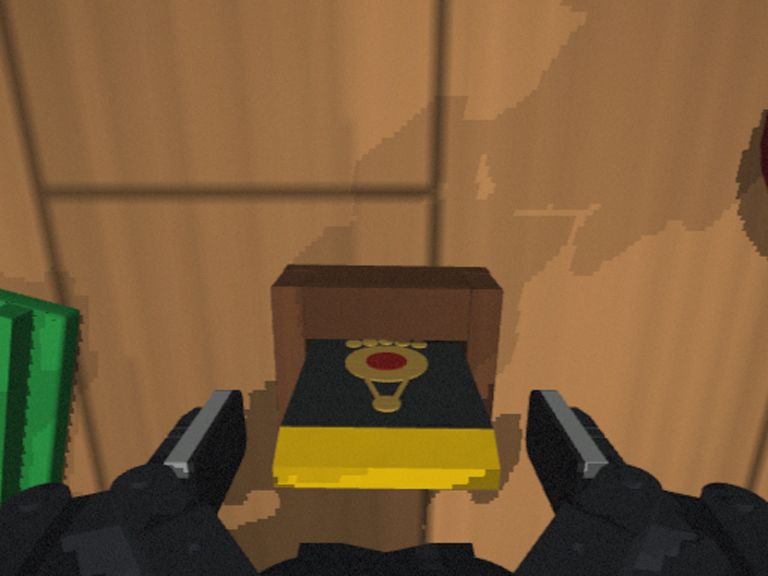

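View pics/s3.png

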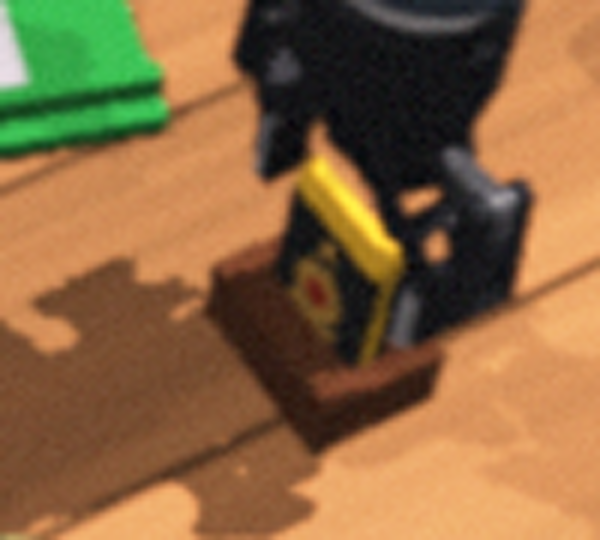

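Fingers straddle the plate evenly (245 and 530 against edges 274 and 500). I close and lift a little.

```bash
python3 -m handwheel '[{"offset":[0,0,0],"spin":0,"grip":0.75},{"offset":[0,0,0],"spin":0,"grip":0.7},{"offset":[0,0,0],"spin":0,"grip":0.4},{"offset":[0,0,0],"spin":0,"grip":0},{"offset":[0,0,0],"spin":0,"grip":0},{"offset":[0,0,0],"spin":0,"grip":0},{"offset":[0,0,0],"spin":0,"grip":0},{"offset":[0,0,-0.01],"spin":0,"grip":0},{"offset":[0,0,-0.02],"spin":0,"grip":0},{"offset":[0,0,-0.02],"spin":0,"grip":0},{"offset":[0,0,-0.02],"spin":0,"grip":0}]'
python3 - <<'E'
from h import *
o=ctrl.get_obs();p=cams.camera("wrist");save(p,"w4.png");print(o["eef_pos"],o["wrist_force"],o["torque"])
s=cams.camera("scene");save(s,"s4.png",6,(270,130,370,220))
E
```

```text
time_s: 7.35
eef_pos: [0.5588, 0.1875, 0.2506]
eef_rot: [-0.0, 0.707, 0.707, -0.0]
wrist_force: [-0.0, -0.4, -2.4]
opening: 0.647
[0.55875666 0.18749088 0.25058413] [-1.81880152e-03 -4.17434448e-01 -2.43111757e+00] [-0.05782778 -0.0121695   0.0584905 ]
```

View pics/w4.png

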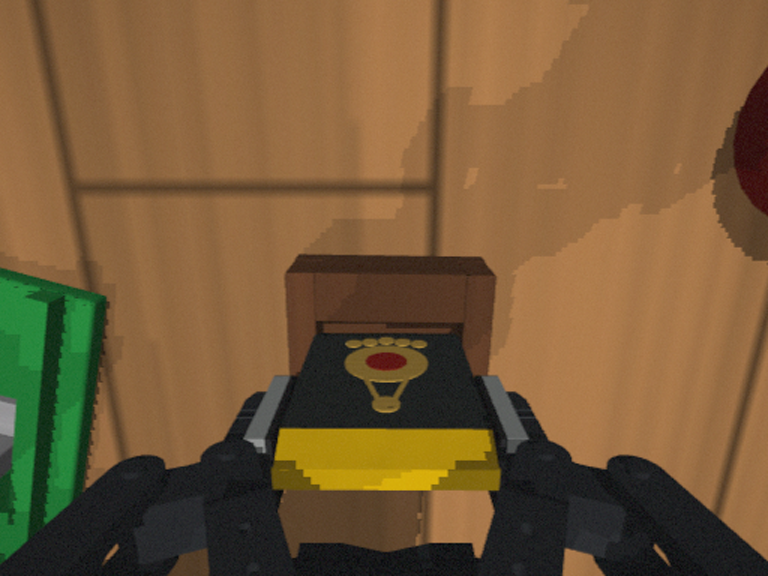

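View pics/s4.png

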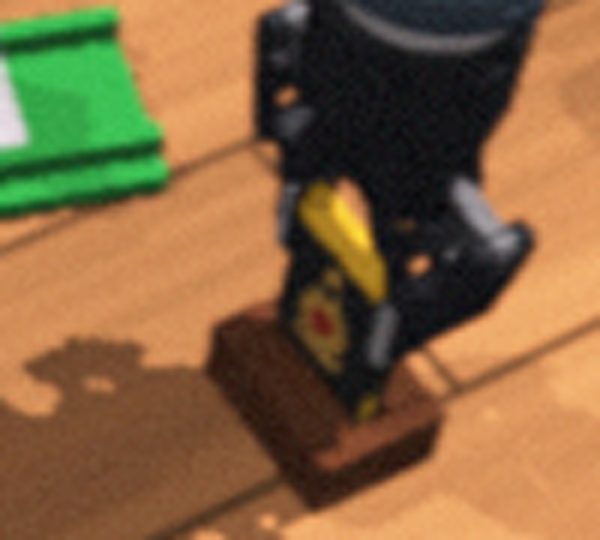

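The plate is held square and lifted 20 mm, with weight about 2 N. Next I lift clear and carry it to a spot where the wrist camera sees the rack row.

```bash
python3 -m handwheel '[{"offset":[0,0,-0.05],"spin":0,"grip":0},{"offset":[0,0,-0.1],"spin":0,"grip":0},{"offset":[0,0,-0.15],"spin":0,"grip":0},{"offset":[-0.04,-0.003,-0.15],"spin":0,"grip":0},{"offset":[-0.09,-0.007,-0.15],"spin":0,"grip":0},{"offset":[-0.14,-0.011,-0.15],"spin":0,"grip":0},{"offset":[-0.19,-0.015,-0.15],"spin":0,"grip":0},{"offset":[-0.24,-0.018,-0.15],"spin":0,"grip":0},{"offset":[-0.29,-0.022,-0.15],"spin":0,"grip":0},{"offset":[-0.34,-0.026,-0.15],"spin":0,"grip":0},{"offset":[-0.39,-0.03,-0.15],"spin":0,"grip":0},{"offset":[-0.44,-0.034,-0.15],"spin":0,"grip":0},{"offset":[-0.48,-0.037,-0.15],"spin":0,"grip":0},{"offset":[-0.5,-0.037,-0.15],"spin":0,"grip":0},{"offset":[-0.5075,-0.037,-0.15],"spin":0,"grip":0},{"offset":[-0.5075,-0.037,-0.15],"spin":0,"grip":0},{"offset":[-0.5075,-0.037,-0.15],"spin":0,"grip":0},{"offset":[-0.5075,-0.037,-0.15],"spin":0,"grip":0}]'
python3 - <<'E'
from h import *
o=ctrl.get_obs();p=cams.camera("wrist");save(p,"w5.png");print(o["eef_pos"],o["eef_rot"],o["q"])
np.savez("v5.npz",pos=o["eef_pos"],rot=o["eef_rot"],im=p["color"])
for t in ["plate_new_mid","plate_red_mid","plate_blue_mid","plate_white_mid","plate_green_mid","rack","cheek_back"]: print(t,[(np.round(d["uv"],1).tolist(),round(d["confidence"],2)) for d in landmark_of(p,t)])
save(p,"w5c.png",5,(190,40,330,150))
E
```

```text
time_s: 9.7
eef_pos: [0.5222, -0.3189, 0.4008]
eef_rot: [0.0, 0.707, 0.708, 0.0]
wrist_force: [-0.2, 0.7, -1.7]
opening: 0.646
[ 0.52218064 -0.31892066  0.40084616] [1.51161477e-05 7.06638486e-01 7.07574762e-01 8.02810015e-05] [-7.42058049e-01  2.64807466e-01  1.51414601e+00  1.62637980e-04
  1.36260213e+00 -7.43415757e-01]
plate_new_mid [([255.7, 257.8], 0.75)]
plate_red_mid []
plate_blue_mid [([259.9, 67.0], 0.35)]
plate_white_mid [([258.2, 114.9], 0.8)]
plate_green_mid []
rack [([76.8, 91.2], 0.9), ([257.5, 85.7], 0.61)]
cheek_back [([13.5, 75.2], 0.62), ([260.9, 67.4], 0.58)]
```

View pics/w5.png

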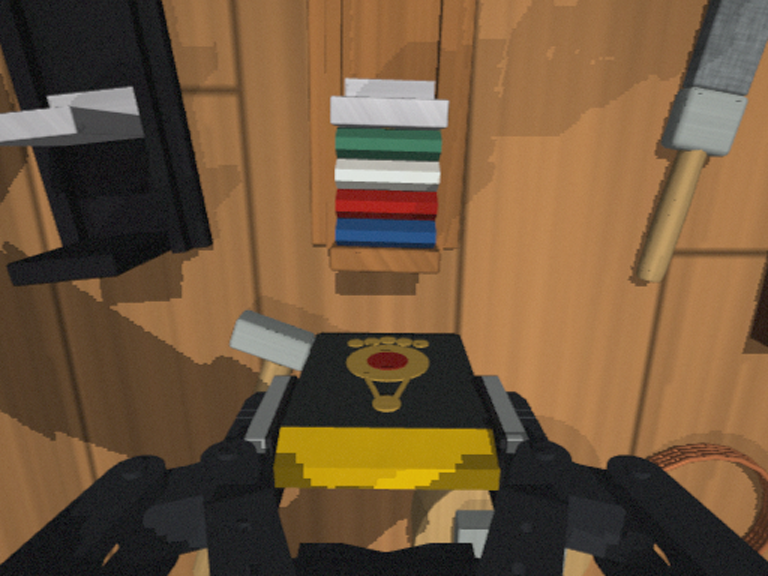

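View pics/w5c.png

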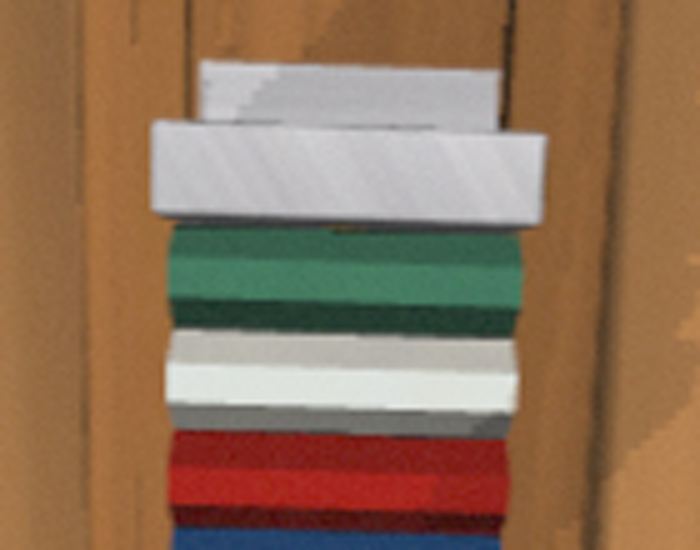

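The row reads blue (385,232), red (385,205), white (387,175), green (387,142), cheek (390,110). It is rotated by about −1.7°. I compute positions and take a second view from another spot for heights.

```bash
python3 -m handwheel '[{"offset":[0.02,0.0,0.03],"spin":0,"grip":0},{"offset":[0.02,0.0,0.05],"spin":0,"grip":0},{"offset":[0.02,0.0,0.05],"spin":0,"grip":0},{"offset":[0.02,0.0,0.05],"spin":0,"grip":0}]'
python3 - <<'E'
from h import *
o=ctrl.get_obs();p=cams.camera("wrist");save(p,"w6.png");print(o["eef_pos"],o["eef_rot"])
np.savez("v6.npz",pos=o["eef_pos"],rot=o["eef_rot"],im=p["color"])
save(p,"w6c.png",5,(190,40,340,160))
import h
h5=np.load("v5.npz"); o5=dict(eef_pos=h5["pos"],eef_rot=h5["rot"])
for n,l,r in (("white",(223.2,116.6),(293.4,118.4)),("red",(223.8,137.8),(291.6,139.2)),("green",(223.8,95.4),(294,97.6))):
    a=onz(p,l,.102,o5);b=onz(p,r,.102,o5);print(n,(a+b)/2,np.linalg.norm(a-b),np.degrees(np.arctan2(*(b-a)[[1,0]])))
E
```

```text
time_s: 10.6
eef_pos: [0.5221, -0.3008, 0.3515]
eef_rot: [0.001, 0.707, 0.707, -0.0]
wrist_force: [0.1, 0.2, -1.6]
opening: 0.648
[ 0.52213144 -0.30080873  0.35148113] [ 6.59429843e-04  7.07286426e-01  7.06926782e-01 -3.76720029e-05]
white [ 0.52304599 -0.25653252  0.102     ] 0.05631455464796757 -1.3000640055607708
red [ 0.5226087  -0.27319591  0.102     ] 0.055443284802309575 -1.0458316932638108
green [ 0.52346602 -0.24049465  0.102     ] 0.055266438498562026 -1.5831635346319202
```

View pics/w6c.png

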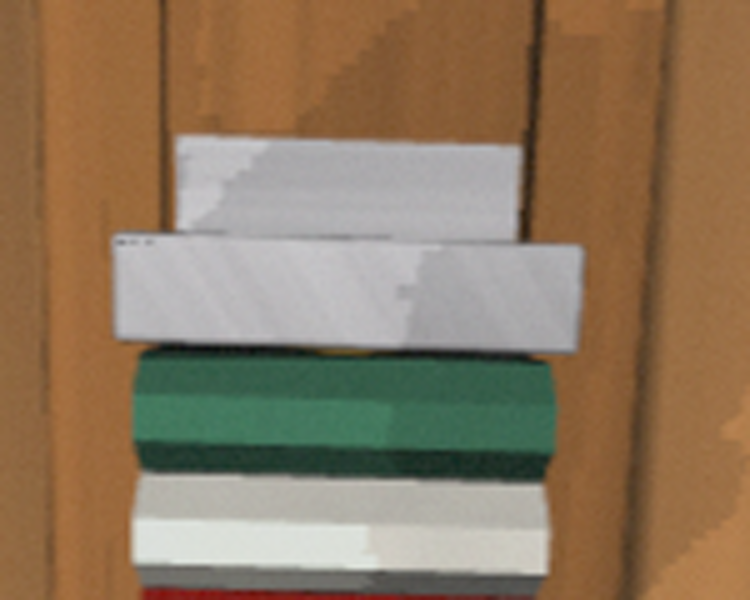

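Run:
```python
from h import *
o=ctrl.get_obs();p=cams.camera("wrist")
L=lambda f:(lambda h:dict(eef_pos=h["pos"],eef_rot=h["rot"]))(np.load(f))
o5,o6=L("v5.npz"),L("v6.npz")
for n,l5,r5,l6,r6 in (("white",(223.2,116.6),(293.4,118.4),(216.6,148.4),(299.8,150.4)),("green",(223.8,95.4),(294,97.6),(216.6,123.6),(301.2,126))):
    print(n,tri([ray(p,l5,o5),ray(p,l6,o6)]),tri([ray(p,r5,o5),ray(p,r6,o6)]))
    a=onz(p,l6,.102,o6);b=onz(p,r6,.102,o6);print(n,(a+b)/2,np.linalg.norm(a-b),np.degrees(np.arctan2(*(b-a)[[1,0]])))
# cheek top corners z=.097
for u in ((213,87),(306.6,89),(212.8,107.6),(305.4,110.2)): print("cheek",onz(p,u,.097,o6))
# held plate: yellow rows
c=p["color"]; a=cv2.cvtColor(c,cv2.COLOR_RGB2HSV); m=(a[...,0]>20)&(a[...,0]<35)&(a[...,1]>150)&(a[...,2]>60)
m[:270]=0
for col in (190,220,256,290,325):
    r=np.where(m[:,col])[0]; print(col,r.min(),r.max(), a[r,col,2].tolist()[::2])
for r in (295,310,318,323):
    cc=np.where(m[r,170:350])[0]+170; print(r,cc.min(),cc.max())
```

```text
white (array([ 0.49501283, -0.25588564,  0.10243556]), [np.float64(7.479162185655623e-05), np.float64(7.479162185662e-05)]) (array([ 0.55101282, -0.25712678,  0.10300539]), [np.float64(7.457013405250125e-05), np.float64(7.457013405271779e-05)])
white [ 0.52305321 -0.25663543  0.102     ] 0.05605733841615804 -1.364071677985889
green (array([ 0.4957523 , -0.23970332,  0.10207549]), [np.float64(0.00010175411429277693), np.float64(0.00010175411429285216)]) (array([ 0.55117874, -0.24122044,  0.10229419]), [np.float64(0.00012697581617925185), np.float64(0.00012697581617921315)])
green [ 0.52349279 -0.2404458   0.102     ] 0.05571717098966254 -1.571024523591211
cheek [ 0.49357436 -0.21682853  0.097     ]
cheek [ 0.55454254 -0.21803573  0.097     ]
cheek [ 0.49291349 -0.22972127  0.097     ]
cheek [ 0.55437349 -0.23136235  0.097     ]
190 284 324 [95, 178, 178, 180, 177, 180, 176, 180, 171, 99, 98, 98, 100, 101, 106, 104, 105, 105, 103, 102, 104]
220 285 325 [177, 178, 177, 179, 177, 175, 180, 177, 177, 179, 176, 174, 176, 177, 193, 194, 193, 197, 193, 192, 182]
256 270 325 [117, 165, 117, 176, 177, 180, 180, 178, 176, 177, 176, 175, 173, 174, 174, 175, 196, 194, 196, 198, 219, 218, 210]
290 285 325 [94, 177, 177, 178, 179, 176, 177, 179, 174, 175, 177, 175, 177, 178, 218, 217, 213, 178, 173, 135, 135]
325 286 326 [145, 175, 175, 174, 168, 98, 135, 135, 97, 98, 102, 100, 99, 103, 135, 136, 135, 133, 134, 136, 132]
295 185 329
310 182 331
318 183 332
323 183 332
```

Run:
```python
from h import *
p=cams.camera("wrist"); o=dict(eef_pos=np.zeros(3),eef_rot=np.array([1.,0,0,0]))
for z in (.131,.133):
  for u in ((190,325),(325,326.3),(256,325.7),(256,313),(256,319.3),(183,321),(332,321),(190,284),(325,286),(256,284.8)):
    print(u,np.round(onz(p,u,z if u[1]>300 else z+.01,o)*1000,1))
save(p,"w6h.png",5,(170,260,345,335))
print(plan(ctrl.get_obs(),[.5228,-.2649,.35],-1.4))
```

```text
(190, 325) [ -2.1 -24.9 131. ]
(325, 326.3) [ -2.6  25.  131. ]
(256, 325.7) [ -2.4  -0.5 131. ]
(256, 313) [  3.1  -0.5 131. ]
(256, 319.3) [  0.4  -0.5 131. ]
(183, 321) [ -0.3 -27.3 131. ]
(332, 321) [ -0.3  27.4 131. ]
(190, 284) [  8.9 -26.2 141. ]
(325, 286) [  8.1  26.3 141. ]
(256, 284.8) [  8.6  -0.5 141. ]
(190, 325) [ -3.7 -25.4 133. ]
(325, 326.3) [ -4.3  25.5 133. ]
(256, 325.7) [ -4.   -0.5 133. ]
(256, 313) [  1.6  -0.5 133. ]
(256, 319.3) [ -1.1  -0.5 133. ]
(183, 321) [ -1.9 -27.9 133. ]
(332, 321) [ -1.9  28.  133. ]
(190, 284) [  7.7 -26.6 143. ]
(325, 286) [  6.8  26.8 143. ]
(256, 284.8) [  7.3  -0.6 143. ]
(array([0.03575091, 0.0006284 , 0.00184958]), np.float64(1.372237581382251))
```

View pics/w6h.png

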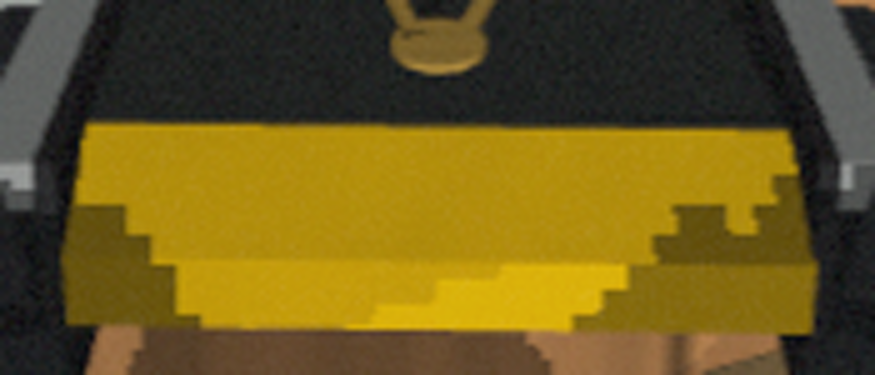

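Heights check at 0.102 and the row yaw is −1.4°. Red tops out at y=−0.2732 and white at −0.2566, so the gap centre is (0.5228, −0.2649). I also check for tilt of the held plate (row of its lower edge) and locate the blue plate and fixed cheek.

Run:
```python
from h import *
p=cams.camera("wrist"); o=dict(eef_pos=np.zeros(3),eef_rot=np.array([1.,0,0,0]))
T=np.linalg.inv(p["tool_from_camera"]);K=p["camera_matrix"]
def pr(x): c=T[:3,:3]@np.array(x)+T[:3,3]; v=K@(c*[1,-1,-1]); return v[:2]/v[2]
for x in ([8,0,207],[3,0,222],[8,0,142],[3,0,132],[-3,0,132],[8,-28,207],[8,28,207]): print(x,np.round(pr(np.array(x)/1000-np.array([.0003,0,0])),1))
g=cv2.cvtColor(p["color"],cv2.COLOR_RGB2GRAY)
print(g[212:232,230],g[212:232,280])
h5=np.load("v5.npz"); im=cv2.cvtColor(h5["im"],cv2.COLOR_RGB2BGR)
cv2.imwrite("pics/w5d.png",cv2.resize(im[120:190,200:310],None,fx=7,fy=7,interpolation=cv2.INTER_CUBIC))
```

```text
[8, 0, 207] [257.2 223.6]
[3, 0, 222] [257.2 222.1]
[8, 0, 142] [257.4 285.4]
[3, 0, 132] [257.4 312.3]
[-3, 0, 132] [257.4 325.9]
[8, -28, 207] [209.2 223.6]
[8, 28, 207] [305.2 223.7]
[113 115 109 113 109 115 114  92  74  60  20  34  36  35  34  30  37  33
  31  35] [111 110 105 104 109 108 108 111 104 100  42  32  29  25  52  96 101 101
 116 128]
```

View pics/w5d.png

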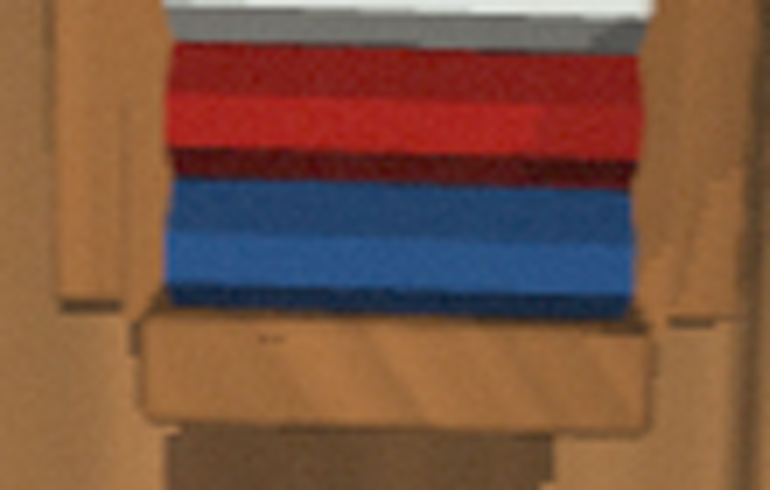

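View pics/w6.png

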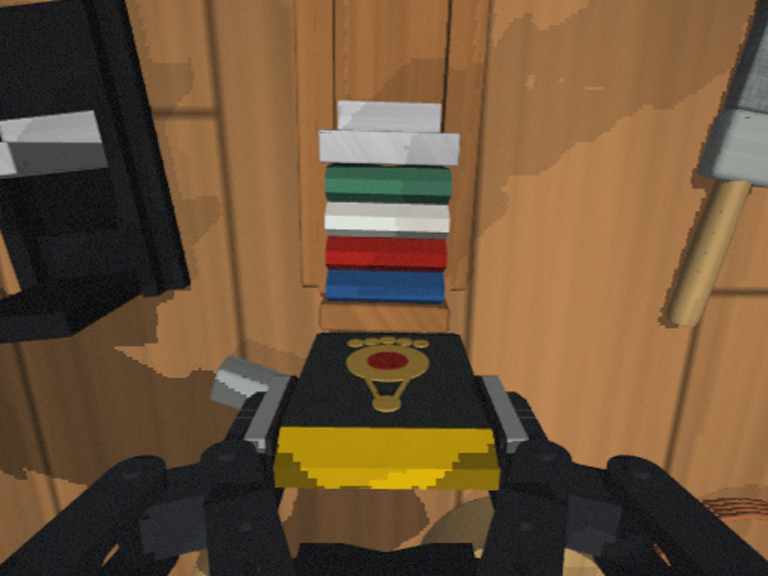

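Held plate projects where predicted (lower edge at row 222), so there is no tilt. I go above the gap, with the foot just above the chamfer mouth.

```bash
python3 -m handwheel '[{"offset":[0.02,0.0007,0],"spin":0.7,"grip":0},{"offset":[0.0362,0.0007,0],"spin":0.7,"grip":0},{"offset":[0.0362,0.0007,0],"spin":0.7,"grip":0},{"offset":[0.0362,0.0007,0.01],"spin":0.7,"grip":0},{"offset":[0.0362,0.0007,0.02],"spin":0.7,"grip":0},{"offset":[0.0362,0.0007,0.0285],"spin":0.7,"grip":0},{"offset":[0.0362,0.0007,0.0285],"spin":0.7,"grip":0},{"offset":[0.0362,0.0007,0.0285],"spin":0.7,"grip":0}]'
python3 - <<'E'
from h import *
o5=(lambda h:dict(eef_pos=h["pos"],eef_rot=h["rot"]))(np.load("v5.npz"))
o=ctrl.get_obs();p=cams.camera("wrist");save(p,"w7.png");print(o["eef_pos"],o["eef_rot"],o["wrist_force"])
print("blue",onz(p,(257,157.9),.102,o5))
s=cams.camera("scene");save(s,"s7.png",7,(90,190,200,275))
t=cams.camera("top");save(t,"t7.png",6,(300,170,420,250))
E
```

```text
time_s: 11.8
eef_pos: [0.5226, -0.264, 0.3222]
eef_rot: [0.0, 0.712, 0.703, 0.0]
wrist_force: [0.1, 0.1, -2.2]
opening: 0.646
[ 0.52264478 -0.26397092  0.32221695] [2.13783123e-05 7.11516287e-01 7.02669604e-01 1.98806971e-05] [ 0.08534464  0.12876192 -2.21993099]
blue [ 0.52205133 -0.28918113  0.102     ]
```

View pics/w7.png

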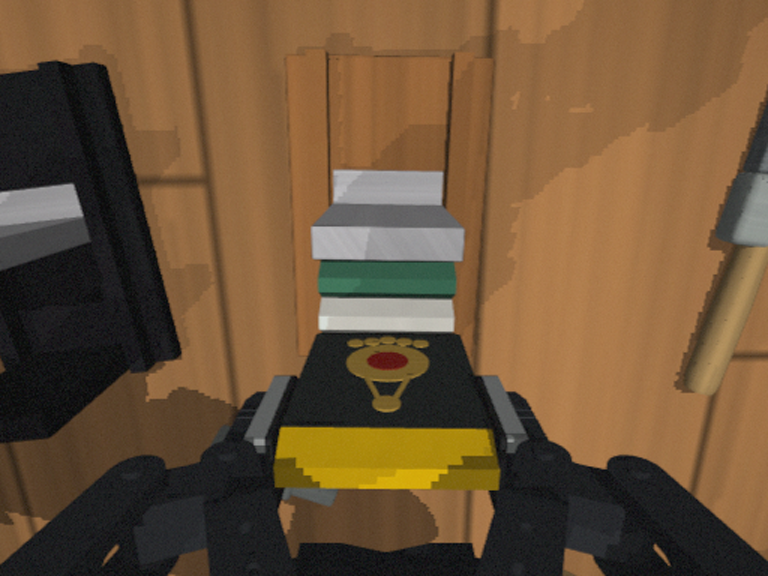

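View pics/s7.png

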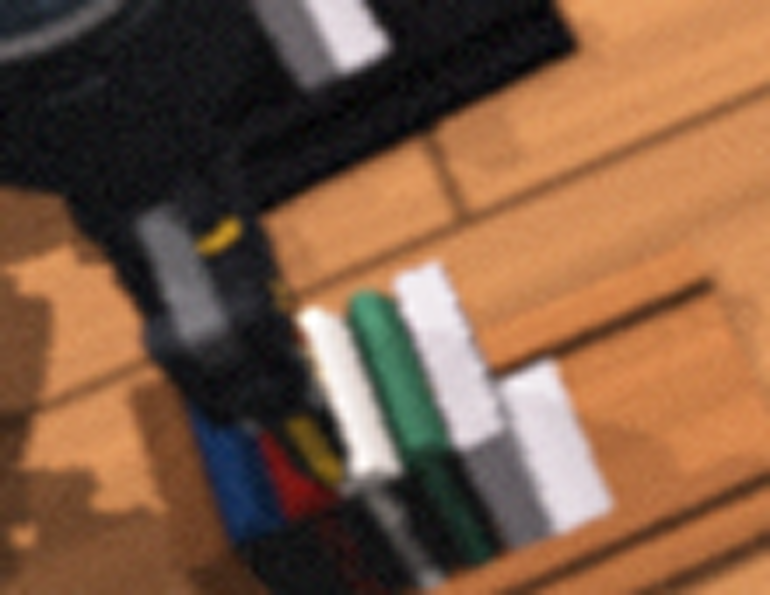

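Foot (300–340,450 in scene crop) sits in the mouth between red and white. I ease down in small steps, moving +y along the wedge so red isn't pressed.

```bash
python3 -m handwheel '[{"offset":[0.0,0,0.001],"spin":0,"grip":0},{"offset":[0,0,0.002],"spin":0,"grip":0},{"offset":[0.0004,0,0.003],"spin":0,"grip":0},{"offset":[0.0008,0,0.004],"spin":0,"grip":0},{"offset":[0.0013,0,0.005],"spin":0,"grip":0},{"offset":[0.0018,0,0.006],"spin":0,"grip":0},{"offset":[0.0018,0,0.006],"spin":0,"grip":0}]'
```

```text
time_s: 12.82
eef_pos: [0.5229, -0.2627, 0.3172]
eef_rot: [0.001, 0.712, 0.703, -0.0]
wrist_force: [-1.0, -4.5, 3.3]
opening: 0.641
```

```bash
python3 -m handwheel '[{"offset":[0.0005,0,0.001],"spin":0,"grip":0},{"offset":[0.001,0,0.002],"spin":0,"grip":0},{"offset":[0.0013,0,0.003],"spin":0,"grip":0},{"offset":[0.0017,0,0.004],"spin":0,"grip":0},{"offset":[0.002,0,0.005],"spin":0,"grip":0},{"offset":[0.002,0,0.005],"spin":0,"grip":0}]'
```

```text
time_s: 13.58
eef_pos: [0.5226, -0.2602, 0.311]
eef_rot: [0.0, 0.711, 0.703, -0.0]
wrist_force: [0.0, -5.1, 0.3]
opening: 0.649
```

Run:
```python
from h import *
o=ctrl.get_obs();p=cams.camera("wrist");save(p,"w8.png");print(o["eef_pos"],o["wrist_force"],o["torque"])
s=cams.camera("scene");save(s,"s8.png",7,(90,190,200,275))
```

```text
[ 0.52261712 -0.26018642  0.31095091] [ 0.03181905 -5.14425195  0.3421147 ] [-1.1311674  -0.1241413  -0.06021417]
```

View pics/w8.png

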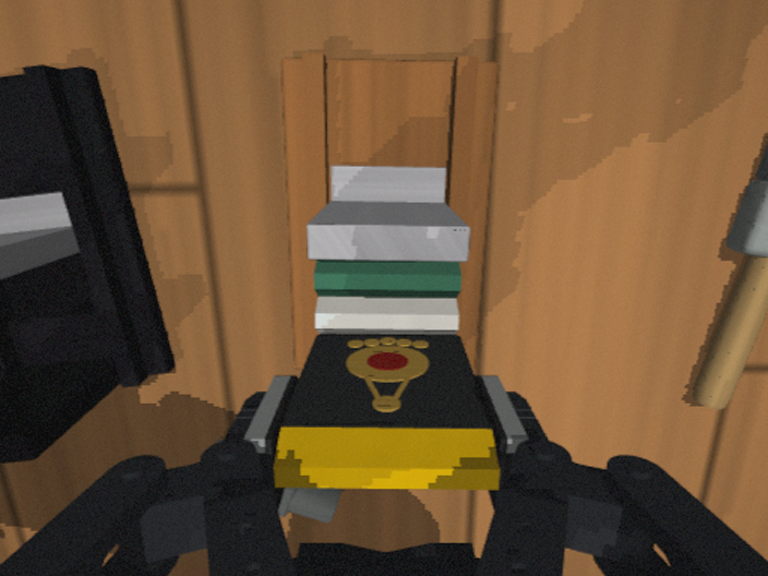

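View pics/s8.png

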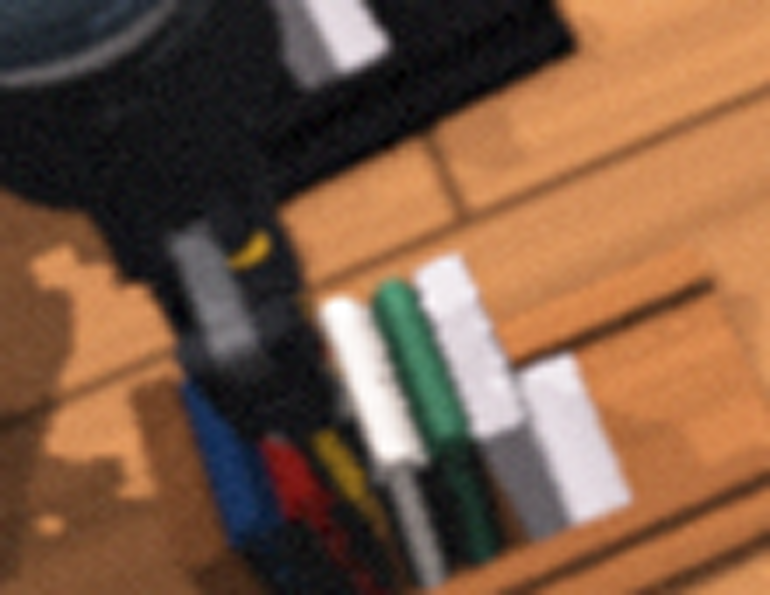

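Cheek has opened a few mm, forces are about 5 N, and plates are upright. Continuing along the wedge.

```bash
python3 -m handwheel '[{"offset":[0.0005,0,0.0015],"spin":0,"grip":0},{"offset":[0.001,0,0.003],"spin":0,"grip":0},{"offset":[0.0015,0,0.0045],"spin":0,"grip":0},{"offset":[0.002,0,0.006],"spin":0,"grip":0},{"offset":[0.0025,0,0.0075],"spin":0,"grip":0},{"offset":[0.003,0,0.009],"spin":0,"grip":0},{"offset":[0.0035,0,0.0105],"spin":0,"grip":0},{"offset":[0.0039,0,0.012],"spin":0,"grip":0},{"offset":[0.0039,0,0.0135],"spin":0,"grip":0},{"offset":[0.0039,0,0.0135],"spin":0,"grip":0}]'
```

```text
time_s: 14.92
eef_pos: [0.5225, -0.2562, 0.2971]
eef_rot: [-0.0, 0.712, 0.703, -0.0]
wrist_force: [0.6, -5.7, -0.6]
opening: 0.645
```

```bash
python3 -m handwheel '[{"offset":[0,0,0.003],"spin":0,"grip":0},{"offset":[0,0,0.006],"spin":0,"grip":0},{"offset":[0,0,0.009],"spin":0,"grip":0},{"offset":[0,0,0.012],"spin":0,"grip":0},{"offset":[0,0,0.015],"spin":0,"grip":0},{"offset":[0,0,0.018],"spin":0,"grip":0},{"offset":[0,0,0.02],"spin":0,"grip":0},{"offset":[0,0,0.02],"spin":0,"grip":0}]'
python3 - <<'E'
from h import *
o=ctrl.get_obs();p=cams.camera("wrist");save(p,"w9.png");print(o["eef_pos"],o["wrist_force"],o["torque"])
save(p,"w9c.png",5,(180,190,340,300))
s=cams.camera("scene");save(s,"s9.png",7,(90,190,200,275))
E
```

```text
time_s: 15.92
eef_pos: [0.5226, -0.2563, 0.2773]
eef_rot: [0.0, 0.712, 0.703, -0.0]
wrist_force: [0.2, -5.7, -1.1]
opening: 0.645
[ 0.52263289 -0.25627995  0.27725843] [ 0.22430445 -5.67336332 -1.14607958] [-1.15041353 -0.11656192 -0.09163593]
```

View pics/w9.png

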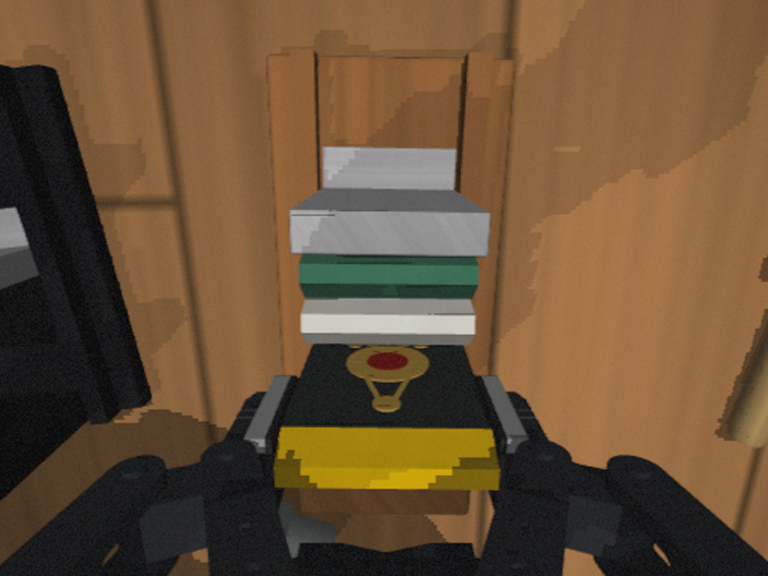

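View pics/w9c.png

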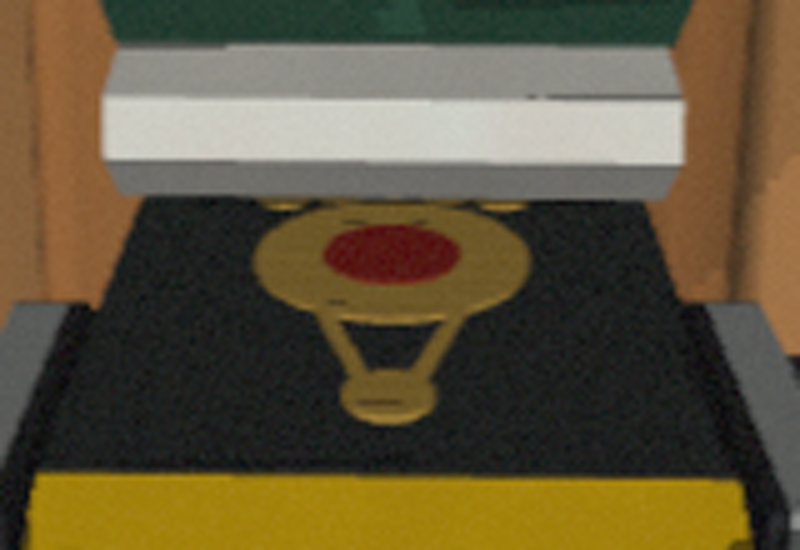

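View pics/s9.png

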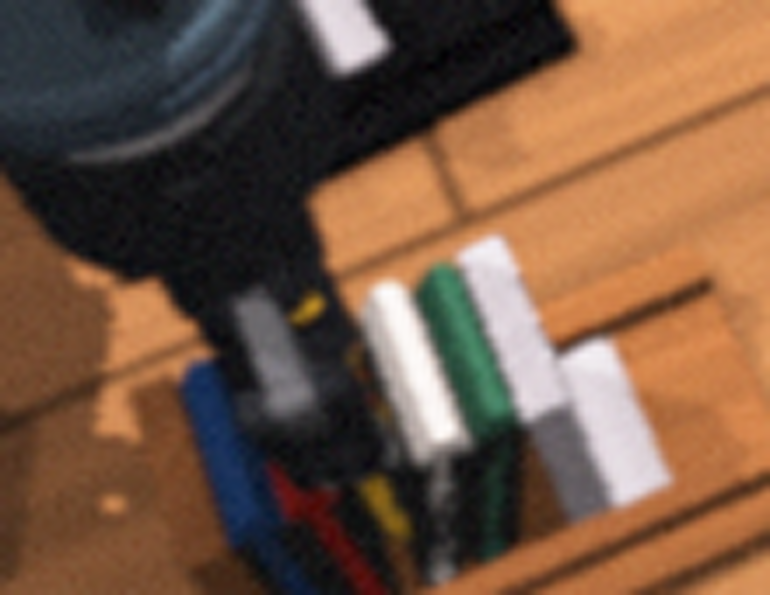

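White and the new plate are aligned sideways (mid columns 394 and 396). Down in steps now, watching the vertical force as the finger pads come alongside the neighbours.

```bash
python3 -m handwheel '[{"offset":[0,0,0.002],"spin":0,"grip":0},{"offset":[0,0,0.004],"spin":0,"grip":0},{"offset":[0,0,0.006],"spin":0,"grip":0},{"offset":[0,0,0.006],"spin":0,"grip":0}]'; python3 -m handwheel '[{"offset":[0,0,0.0015],"spin":0,"grip":0},{"offset":[0,0,0.003],"spin":0,"grip":0},{"offset":[0,0,0.004],"spin":0,"grip":0}]'; python3 -m handwheel '[{"offset":[0,0,0.0015],"spin":0,"grip":0},{"offset":[0,0,0.003],"spin":0,"grip":0},{"offset":[0,0,0.004],"spin":0,"grip":0}]'
```

```text
time_s: 16.52
eef_pos: [0.5227, -0.2563, 0.2714]
eef_rot: [0.0, 0.712, 0.703, -0.0]
wrist_force: [0.4, -5.4, -1.2]
opening: 0.651
time_s: 16.9
eef_pos: [0.5227, -0.2563, 0.2676]
eef_rot: [0.0, 0.712, 0.703, -0.0]
wrist_force: [0.5, -4.9, 1.1]
opening: 0.649
time_s: 17.27
eef_pos: [0.5227, -0.2563, 0.2637]
eef_rot: [0.0, 0.712, 0.703, -0.0]
wrist_force: [-0.6, -5.3, 1.2]
opening: 0.649
```

```bash
python3 -m handwheel '[{"offset":[0,0,0.002],"spin":0,"grip":0},{"offset":[0,0,0.004],"spin":0,"grip":0},{"offset":[0,0,0.006],"spin":0,"grip":0}]'; python3 -m handwheel '[{"offset":[0,0,0.002],"spin":0,"grip":0},{"offset":[0,0,0.004],"spin":0,"grip":0},{"offset":[0,0,0.006],"spin":0,"grip":0}]'
```

```text
time_s: 17.65
eef_pos: [0.5225, -0.2559, 0.2572]
eef_rot: [-0.0, 0.711, 0.703, 0.0]
wrist_force: [0.5, -3.6, -0.9]
opening: 0.649
time_s: 18.02
eef_pos: [0.5226, -0.2558, 0.2513]
eef_rot: [-0.0, 0.711, 0.703, 0.0]
wrist_force: [-0.9, -3.0, -0.3]
opening: 0.651
```

```bash
python3 -m handwheel '[{"offset":[0,0,0.002],"spin":0,"grip":0},{"offset":[0,0,0.004],"spin":0,"grip":0},{"offset":[0,0,0.006],"spin":0,"grip":0}]'; python3 -m handwheel '[{"offset":[0,0,0.0015],"spin":0,"grip":0},{"offset":[0,0,0.003],"spin":0,"grip":0},{"offset":[0,0,0.0045],"spin":0,"grip":0}]'
```

```text
time_s: 18.4
eef_pos: [0.5226, -0.256, 0.2455]
eef_rot: [-0.0, 0.711, 0.703, -0.0]
wrist_force: [0.1, -2.2, 0.8]
opening: 0.646
time_s: 18.77
eef_pos: [0.5226, -0.2561, 0.2412]
eef_rot: [-0.0, 0.711, 0.703, -0.0]
wrist_force: [-1.3, -1.7, 1.4]
opening: 0.648
```

Run:
```python
from h import *
o=ctrl.get_obs();p=cams.camera("wrist");save(p,"w10.png");print(o["eef_pos"],o["wrist_force"],o["torque"])
s=cams.camera("scene");save(s,"s10.png",7,(90,190,200,275))
```

```text
[ 0.5226407  -0.25608336  0.24118069] [-1.29821163 -1.69492522  1.35272608] [-0.40032652  0.15446399 -0.05383188]
```

View pics/w10.png

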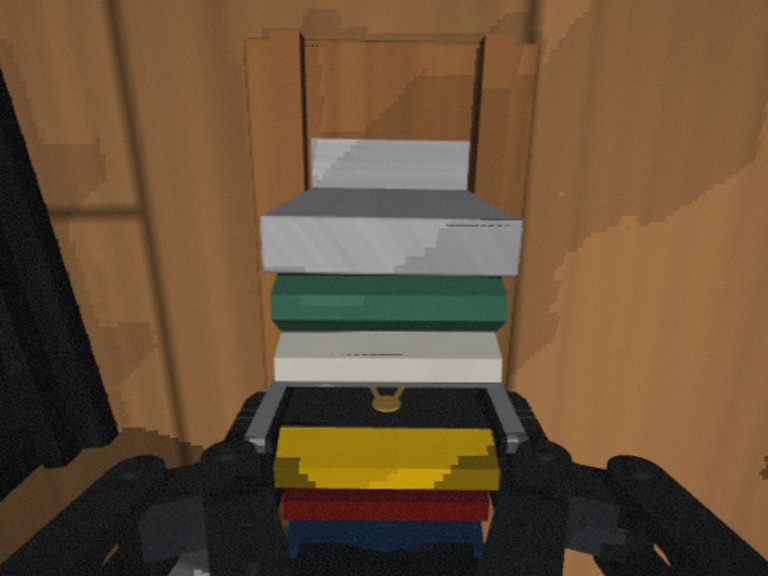

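View pics/s10.png

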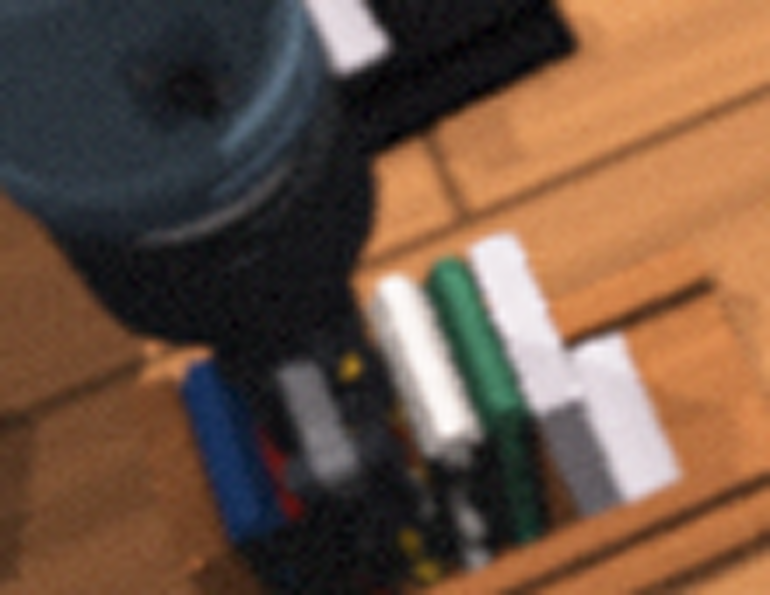

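All upright, about 7 mm above the floor. Last bit in 1 mm steps.

```bash
python3 -m handwheel '[{"offset":[0,0,0.001],"spin":0,"grip":0},{"offset":[0,0,0.002],"spin":0,"grip":0},{"offset":[0,0,0.003],"spin":0,"grip":0},{"offset":[0,0,0.004],"spin":0,"grip":0}]'; python3 -m handwheel '[{"offset":[0,0,0.0008],"spin":0,"grip":0},{"offset":[0,0,0.0016],"spin":0,"grip":0},{"offset":[0,0,0.002],"spin":0,"grip":0}]'
```

```text
time_s: 19.38
eef_pos: [0.5227, -0.2561, 0.2373]
eef_rot: [0.0, 0.711, 0.703, -0.0]
wrist_force: [-2.2, -2.5, 3.1]
opening: 0.647
time_s: 19.75
eef_pos: [0.5227, -0.2561, 0.2353]
eef_rot: [0.0, 0.711, 0.703, 0.0]
wrist_force: [-2.0, -0.7, 5.3]
opening: 0.645
```

```bash
python3 -m handwheel '[{"offset":[0,0,0.0005],"spin":0,"grip":0},{"offset":[0,0,0.0005],"spin":0,"grip":0}]'; python3 -m handwheel '[{"offset":[0,0,0.0005],"spin":0,"grip":0},{"offset":[0,0,0.0005],"spin":0,"grip":0}]'
```

```text
time_s: 20.0
eef_pos: [0.5227, -0.2561, 0.2347]
eef_rot: [0.0, 0.711, 0.703, 0.0]
wrist_force: [-0.5, -1.4, 4.5]
opening: 0.649
time_s: 20.25
eef_pos: [0.5227, -0.2561, 0.2342]
eef_rot: [0.0, 0.711, 0.703, 0.0]
wrist_force: [-1.6, -0.9, 4.1]
opening: 0.649
```

On the floor (plate centre about 57 mm, 4 N). Release and rise straight up.

```bash
python3 -m handwheel '[{"offset":[0,0,0],"spin":0,"grip":0.7},{"offset":[0,0,0],"spin":0,"grip":0.8},{"offset":[0,0,0],"spin":0,"grip":0.95},{"offset":[0,0,0],"spin":0,"grip":0.95},{"offset":[0,0,-0.01],"spin":0,"grip":0.95},{"offset":[0,0,-0.03],"spin":0,"grip":0.95},{"offset":[0,0,-0.06],"spin":0,"grip":0.95},{"offset":[0,0,-0.1],"spin":0,"grip":0.95},{"offset":[0,0,-0.13],"spin":0,"grip":0.95},{"offset":[0,0,-0.13],"spin":0,"grip":0.95},{"offset":[0,0,-0.13],"spin":0,"grip":0.95}]'
python3 - <<'E'
from h import *
o=ctrl.get_obs();p=cams.camera("wrist");save(p,"w11.png");print(o["eef_pos"],o["wrist_force"])
np.savez("v11.npz",pos=o["eef_pos"],rot=o["eef_rot"],im=p["color"])
save(p,"w11c.png",5,(190,130,330,250))
s=cams.camera("scene");save(s,"s11.png",7,(90,190,200,275))
E
```

```text
time_s: 21.62
eef_pos: [0.5224, -0.2559, 0.3643]
eef_rot: [0.0, 0.711, 0.703, 0.0]
wrist_force: [-0.2, -0.7, 0.1]
opening: 0.948
[ 0.52242614 -0.25588094  0.36427132] [-0.17386936 -0.65016485  0.14519607]
```

View pics/w11.png

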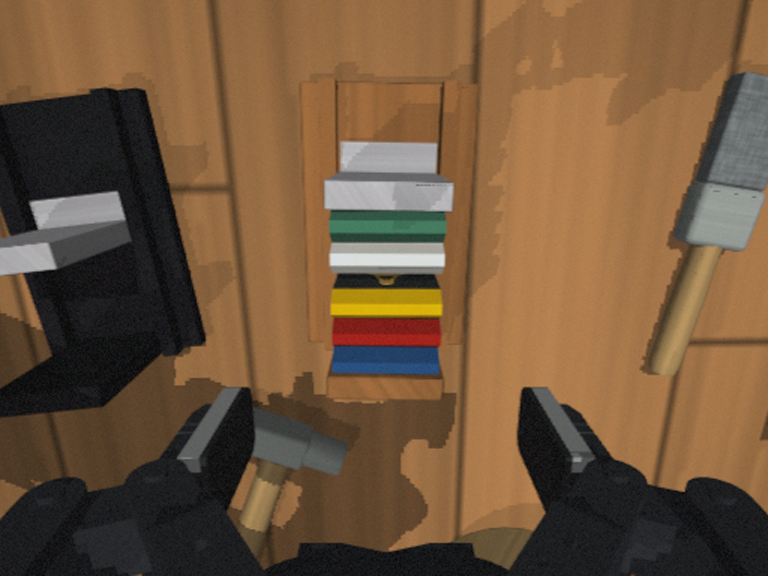

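View pics/w11c.png

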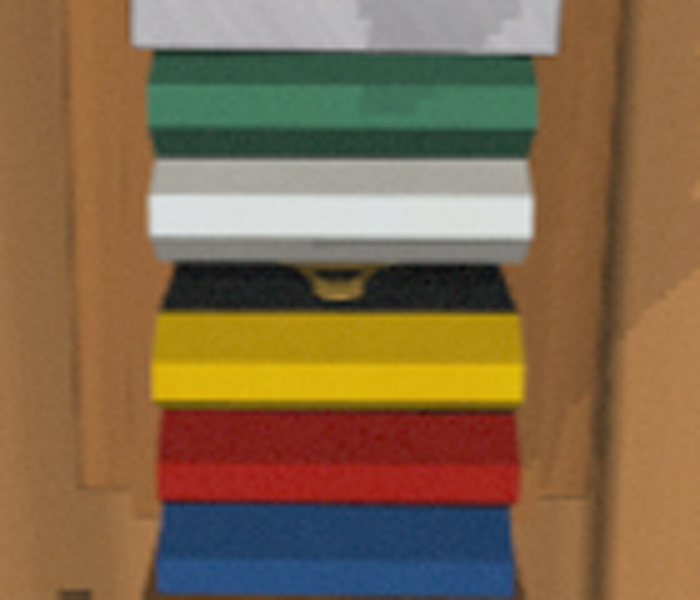

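View pics/s11.png

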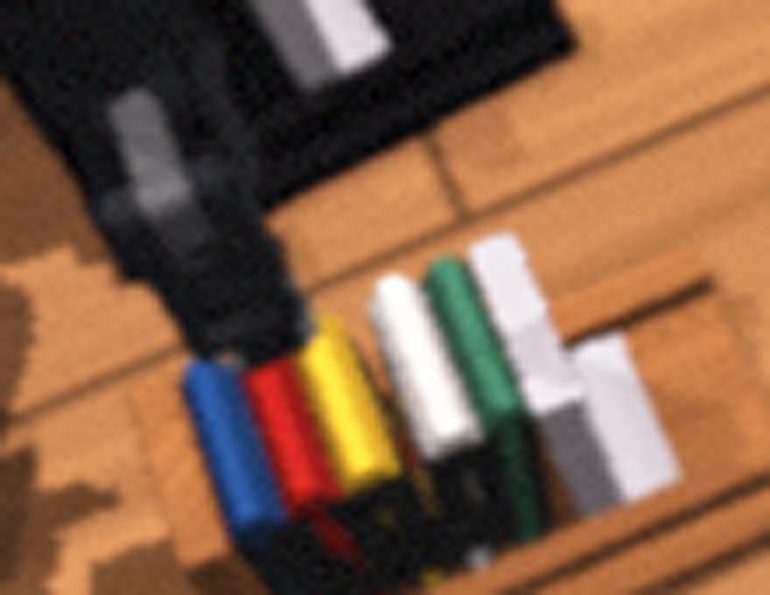

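The new plate stands between red and white. White and green have a small gap (crop 335,290). Now I measure the tops and the cheek, then push the cheek back from behind.

Run:
```python
from h import *
o=(lambda h:dict(eef_pos=h["pos"],eef_rot=h["rot"]))(np.load("v11.npz"));p=cams.camera("wrist")
f=lambda x,y:(190+x/5,130+y/5)
for n,l,r in (("green",(149,106),(537,109)),("white",(149,214),(532,216)),("yellow",(153,382),(524,384)),("red",(159,481),(519,481)),("blue",(158,577),(514,577))):
    a=onz(p,f(*l),.102,o);b=onz(p,f(*r),.102,o);print(n,(a+b)/2,np.linalg.norm(a-b),np.degrees(np.arctan2(*(b-a)[[1,0]])))
for u in ((217,119.5),(301.5,121.5),(216.8,139),(301.4,140.6)): print("cheek",onz(p,u,.097,o))
for u in ((227,95),(290,95.5)): print("base z0.03",onz(p,u,.03,o))
for t in ["cheek_back","rack"]: print(t,[(np.round(d["uv"],1).tolist(),round(d["confidence"],2)) for d in landmark_of(p,t)])
print(o)
```

```text
green [ 0.52394697 -0.2149661   0.102     ] 0.05544944144457456 -1.1001109949329146
white [ 0.52342522 -0.23066461  0.102     ] 0.05586297668248593 -0.9628797577886622
yellow [ 0.52285689 -0.25654201  0.102     ] 0.05591571266388493 -0.9843018350964078
red [ 0.52275802 -0.27245214  0.102     ] 0.055332175174169815 -0.6586745103600241
blue [ 0.52211598 -0.28865505  0.102     ] 0.055800833774146574 -0.6593068695124651
cheek [ 0.49470256 -0.19272271  0.097     ]
cheek [ 0.55462173 -0.19478899  0.097     ]
cheek [ 0.49388934 -0.20639333  0.097     ]
cheek [ 0.55495847 -0.2082372   0.097     ]
base z0.03 [ 0.49657472 -0.17589004  0.03      ]
base z0.03 [ 0.55263258 -0.17695415  0.03      ]
cheek_back [([0.0, 161.8], 0.82), ([262.4, 120.8], 0.56)]
rack [([256.6, 145.9], 0.85), ([64.5, 155.7], 0.74)]
{'eef_pos': array([ 0.52242614, -0.25588094,  0.36427132]), 'eef_rot': array([3.12867053e-05, 7.11445666e-01, 7.02741107e-01, 1.86030675e-05])}
```

Cheek face has moved about 23 mm, so about 9.5 mm must be pushed back. Going behind the cheek with shut fingers.

```bash
python3 -m handwheel '[{"offset":[0.04,0.0005,0],"spin":0,"grip":0},{"offset":[0.08,0.0005,0],"spin":0,"grip":0},{"offset":[0.094,0.0005,0],"spin":0,"grip":0},{"offset":[0.094,0.0005,0.04],"spin":0,"grip":0},{"offset":[0.094,0.0005,0.08],"spin":0,"grip":0},{"offset":[0.094,0.0005,0.11],"spin":0,"grip":0},{"offset":[0.094,0.0005,0.119],"spin":0,"grip":0},{"offset":[0.094,0.0005,0.119],"spin":0,"grip":0},{"offset":[0.094,0.0005,0.119],"spin":0,"grip":0}]'
python3 - <<'E'
from h import *
o=ctrl.get_obs();print(o["eef_pos"],o["wrist_force"],o["opening"])
s=cams.camera("scene");save(s,"s12.png",6,(90,170,220,275))
t=cams.camera("top");save(t,"t12.png",6,(290,150,410,250))
E
```

```text
time_s: 23.0
eef_pos: [0.525, -0.1626, 0.2466]
eef_rot: [0.001, 0.711, 0.703, 0.0]
wrist_force: [1.1, -0.4, 0.1]
opening: 0.002
[ 0.52501343 -0.16263109  0.24664491] [ 1.08056871 -0.36022066  0.12833645] 0.0020160594763555034
```

View pics/s12.png

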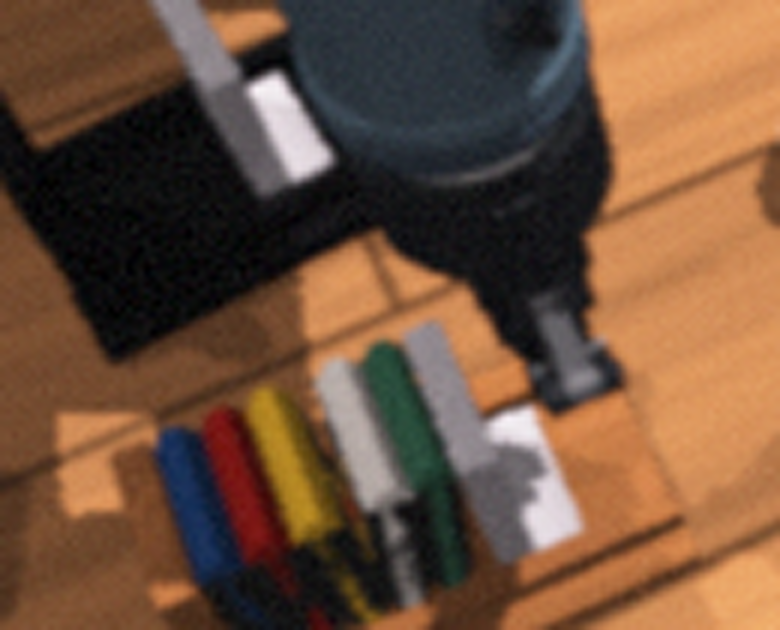

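Fingers are behind the cheek and clear above its base. Approaching.

```bash
python3 -m handwheel '[{"offset":[-0.006,0,0],"spin":0,"grip":0},{"offset":[-0.012,0,0],"spin":0,"grip":0},{"offset":[-0.014,0,0],"spin":0,"grip":0},{"offset":[-0.014,0,0],"spin":0,"grip":0}]'; python3 -m handwheel '[{"offset":[-0.001,0,0],"spin":0,"grip":0},{"offset":[-0.002,0,0],"spin":0,"grip":0},{"offset":[-0.003,0,0],"spin":0,"grip":0}]';python3 -m handwheel '[{"offset":[-0.001,0,0],"spin":0,"grip":0},{"offset":[-0.002,0,0],"spin":0,"grip":0},{"offset":[-0.003,0,0],"spin":0,"grip":0}]'
```

```text
time_s: 23.6
eef_pos: [0.5241, -0.1764, 0.2452]
eef_rot: [-0.0, 0.712, 0.703, 0.0]
wrist_force: [-0.5, -0.4, -0.3]
opening: 0.002
time_s: 23.98
eef_pos: [0.5241, -0.1791, 0.2452]
eef_rot: [-0.0, 0.711, 0.703, -0.0]
wrist_force: [0.8, -0.6, 0.4]
opening: -0.002
time_s: 24.35
eef_pos: [0.5241, -0.1822, 0.2452]
eef_rot: [-0.0, 0.711, 0.703, -0.0]
wrist_force: [-0.2, -0.3, 0.7]
opening: 0.004
```

```bash
for i in 1; do python3 -m handwheel '[{"offset":[-0.0005,0,0],"spin":0,"grip":0},{"offset":[-0.001,0,0],"spin":0,"grip":0},{"offset":[-0.0015,0,0],"spin":0,"grip":0}]'; done; python3 -m handwheel '[{"offset":[-0.0005,0,0],"spin":0,"grip":0},{"offset":[-0.001,0,0],"spin":0,"grip":0},{"offset":[-0.0015,0,0],"spin":0,"grip":0}]';  python3 -m handwheel '[{"offset":[-0.0005,0,0],"spin":0,"grip":0},{"offset":[-0.001,0,0],"spin":0,"grip":0},{"offset":[-0.0015,0,0],"spin":0,"grip":0}]'
```

```text
time_s: 24.72
eef_pos: [0.5241, -0.1831, 0.2452]
eef_rot: [-0.0, 0.711, 0.703, 0.0]
wrist_force: [0.6, 4.3, 1.5]
opening: 0.003
time_s: 25.1
eef_pos: [0.524, -0.1845, 0.2452]
eef_rot: [-0.001, 0.711, 0.703, 0.0]
wrist_force: [0.7, 6.0, 2.0]
opening: -0.003
time_s: 25.48
eef_pos: [0.524, -0.1859, 0.2452]
eef_rot: [-0.001, 0.711, 0.703, 0.0]
wrist_force: [0.0, 5.5, 2.3]
opening: -0.002
```

Contact, cheek slides at about 5.5 N. Continuing until the force rises.

```bash
python3 -m handwheel '[{"offset":[-0.0005,0,0],"spin":0,"grip":0},{"offset":[-0.001,0,0],"spin":0,"grip":0},{"offset":[-0.0015,0,0],"spin":0,"grip":0}]'; python3 -m handwheel '[{"offset":[-0.0005,0,0],"spin":0,"grip":0},{"offset":[-0.001,0,0],"spin":0,"grip":0},{"offset":[-0.0015,0,0],"spin":0,"grip":0}]'
```

```text
time_s: 25.85
eef_pos: [0.524, -0.1874, 0.2452]
eef_rot: [-0.001, 0.711, 0.703, 0.0]
wrist_force: [-0.6, 4.9, 2.9]
opening: 0.005
time_s: 26.22
eef_pos: [0.524, -0.1889, 0.2452]
eef_rot: [-0.001, 0.711, 0.703, 0.0]
wrist_force: [0.1, 5.4, 3.0]
opening: -0.004
```

Run:
```python
from h import *
o=ctrl.get_obs();print(o["eef_pos"],o["wrist_force"],o["opening"])
s=cams.camera("scene");save(s,"s13.png",6,(90,170,220,275))
```

```text
[ 0.52397304 -0.18891202  0.24518828] [0.12777902 5.39791225 3.04581293] -0.003731299704253232
```

View pics/s13.png

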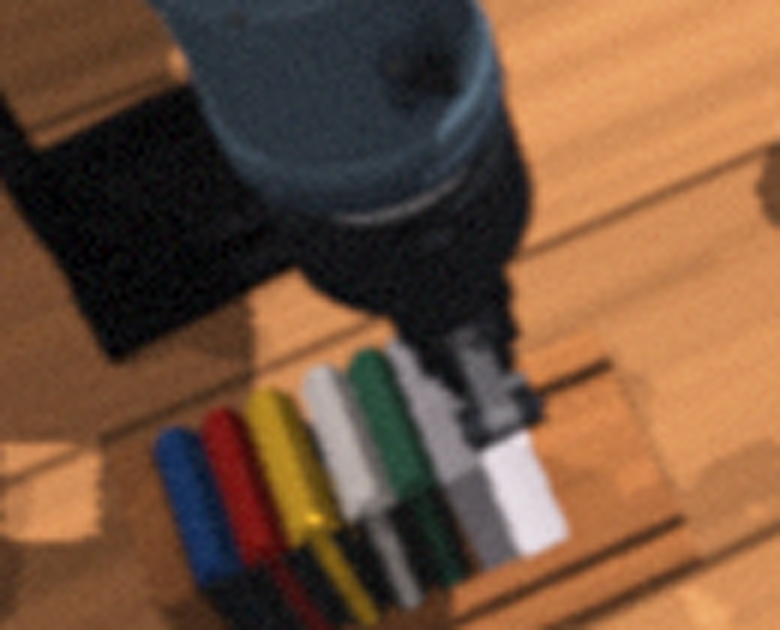

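```bash
python3 -m handwheel '[{"offset":[-0.0005,0,0],"spin":0,"grip":0},{"offset":[-0.001,0,0],"spin":0,"grip":0},{"offset":[-0.001,0,0],"spin":0,"grip":0}]'; python3 -m handwheel '[{"offset":[-0.0005,0,0],"spin":0,"grip":0},{"offset":[-0.001,0,0],"spin":0,"grip":0},{"offset":[-0.001,0,0],"spin":0,"grip":0}]'
```

```text
time_s: 26.65
eef_pos: [0.5239, -0.19, 0.2452]
eef_rot: [-0.001, 0.711, 0.703, 0.0]
wrist_force: [0.5, 4.2, 3.2]
opening: -0.001
time_s: 27.02
eef_pos: [0.5239, -0.191, 0.2452]
eef_rot: [-0.001, 0.711, 0.703, 0.0]
wrist_force: [0.2, 4.9, 3.4]
opening: 0.003
```

```bash
python3 -m handwheel '[{"offset":[-0.0004,0,0],"spin":0,"grip":0},{"offset":[-0.0007,0,0],"spin":0,"grip":0}]'; python3 -m handwheel '[{"offset":[-0.0003,0,0],"spin":0,"grip":0},{"offset":[-0.0005,0,0],"spin":0,"grip":0}]'
```

```text
time_s: 27.28
eef_pos: [0.5239, -0.1916, 0.2452]
eef_rot: [-0.001, 0.711, 0.703, 0.0]
wrist_force: [-0.5, 5.2, 2.7]
opening: -0.004
time_s: 27.52
eef_pos: [0.5239, -0.1921, 0.2452]
eef_rot: [-0.001, 0.711, 0.703, 0.0]
wrist_force: [-1.2, 4.8, 2.3]
opening: -0.002
```

```bash
python3 -m handwheel '[{"offset":[-0.0003,0,0],"spin":0,"grip":0},{"offset":[-0.0005,0,0],"spin":0,"grip":0}]'; python3 -m handwheel '[{"offset":[-0.0003,0,0],"spin":0,"grip":0},{"offset":[-0.0003,0,0],"spin":0,"grip":0}]'
python3 - <<'E'
from h import *
t=cams.camera("top");save(t,"t13.png",6,(290,160,410,250))
s=cams.camera("scene");save(s,"s14.png",6,(90,170,220,275))
E
```

```text
time_s: 27.78
eef_pos: [0.5239, -0.1924, 0.2452]
eef_rot: [-0.001, 0.711, 0.703, 0.001]
wrist_force: [0.1, 6.6, 4.1]
opening: -0.002
time_s: 28.02
eef_pos: [0.5239, -0.1924, 0.2452]
eef_rot: [-0.001, 0.711, 0.703, 0.001]
wrist_force: [-1.4, 7.1, 4.7]
opening: 0.004
```

View pics/s14.png

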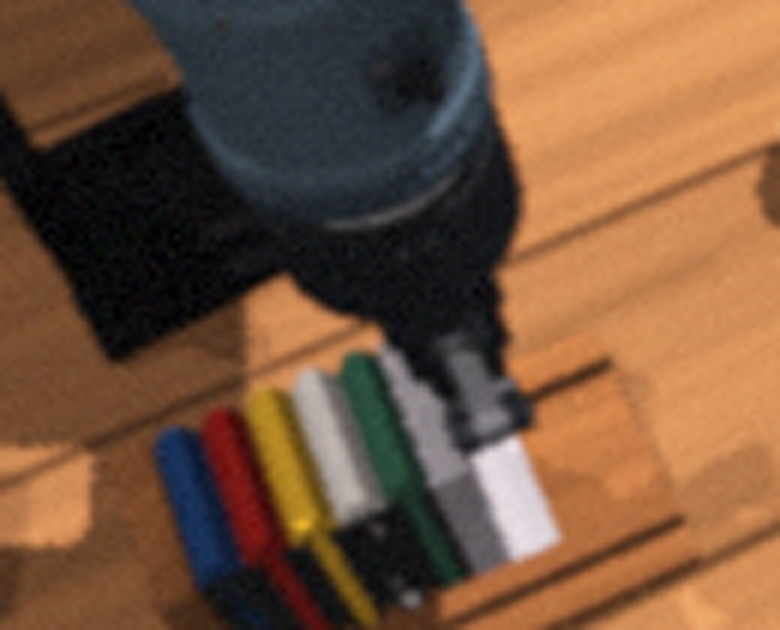

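The row stops moving at −0.1924, as predicted, and the force starts to rise. A little more, to about 10 N, to confirm it is snug.

```bash
python3 -m handwheel '[{"offset":[-0.0003,0,0],"spin":0,"grip":0},{"offset":[-0.0003,0,0],"spin":0,"grip":0}]';python3 -m handwheel '[{"offset":[-0.0003,0,0],"spin":0,"grip":0},{"offset":[-0.0003,0,0],"spin":0,"grip":0}]'
```

```text
time_s: 28.38
eef_pos: [0.5239, -0.1926, 0.2452]
eef_rot: [-0.001, 0.711, 0.703, 0.001]
wrist_force: [-0.2, 9.6, 4.4]
opening: 0.006
time_s: 28.62
eef_pos: [0.5239, -0.1926, 0.2452]
eef_rot: [-0.001, 0.711, 0.703, 0.001]
wrist_force: [-0.3, 9.3, 4.5]
opening: 0.002
```

Snug at 9–10 N. Back off, go up and look.

```bash
python3 -m handwheel '[{"offset":[0.005,0,0],"spin":0,"grip":0},{"offset":[0.02,0,0],"spin":0,"grip":0},{"offset":[0.03,0,0],"spin":0,"grip":0},{"offset":[0.03,0,-0.04],"spin":0,"grip":0},{"offset":[0.03,0,-0.09],"spin":0,"grip":0},{"offset":[0.01,0,-0.13],"spin":0,"grip":0},{"offset":[-0.04,0,-0.13],"spin":0,"grip":0},{"offset":[-0.08,0,-0.13],"spin":0,"grip":0},{"offset":[-0.08,0,-0.13],"spin":0,"grip":0},{"offset":[-0.08,0,-0.13],"spin":0,"grip":0}]'
python3 - <<'E'
from h import *
o=ctrl.get_obs();p=cams.camera("wrist");save(p,"w15.png");print(o["eef_pos"],o["wrist_force"])
np.savez("v15.npz",pos=o["eef_pos"],rot=o["eef_rot"],im=p["color"])
save(p,"w15c.png",5,(190,100,330,220))
s=cams.camera("scene");save(s,"s15.png",7,(90,190,200,275))
E
```

```text
time_s: 29.88
eef_pos: [0.5229, -0.2735, 0.3748]
eef_rot: [-0.001, 0.711, 0.703, 0.0]
wrist_force: [0.5, -0.5, -0.5]
opening: 0.004
[ 0.5228542  -0.27352473  0.37477648] [ 0.48092014 -0.47223192 -0.4676634 ]
```

View pics/w15.png

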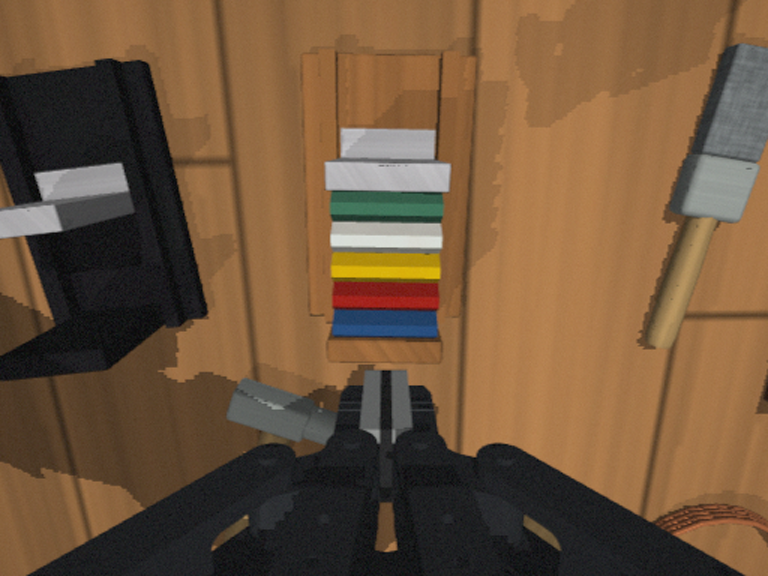

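View pics/w15c.png

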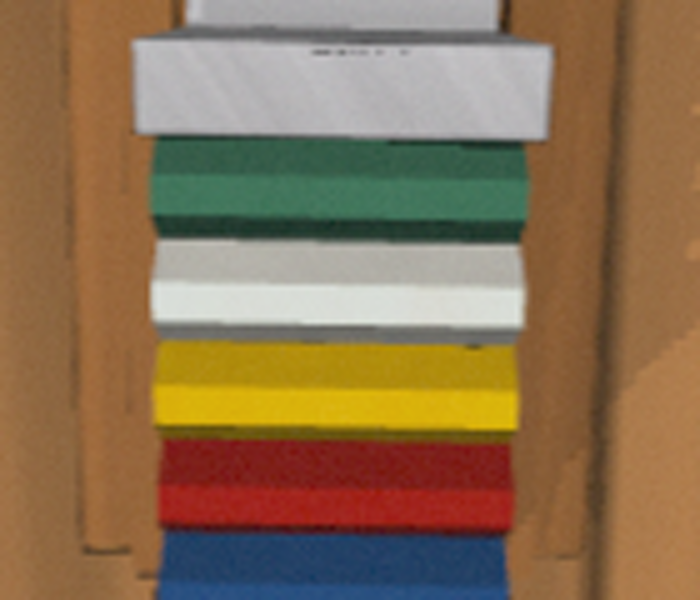

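View pics/s15.png

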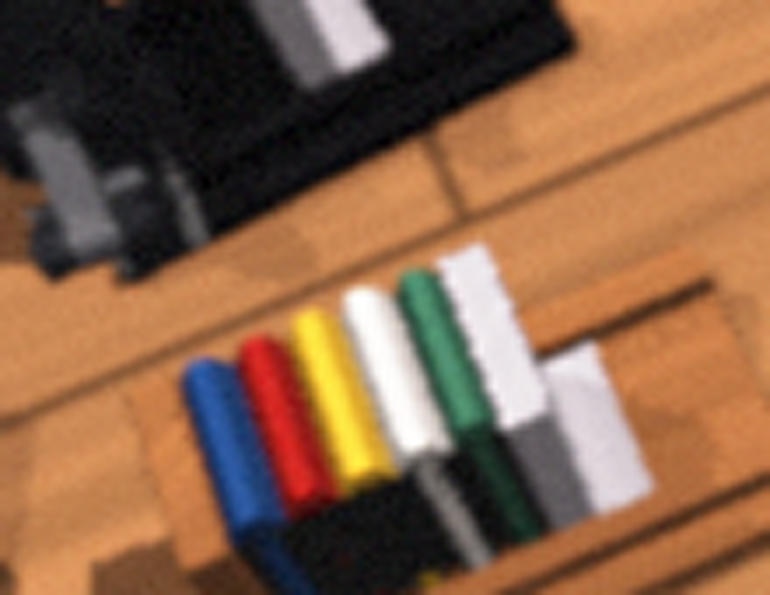

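Row looks even and snug. I measure pitches, heights (with a second view) and the cheek.

```bash
python3 -m handwheel '[{"offset":[0.03,0,0.04],"spin":0,"grip":0},{"offset":[0.03,0,0.04],"spin":0,"grip":0},{"offset":[0.03,0,0.04],"spin":0,"grip":0}]' | head -2
cat > m.py <<'E'
from h import *
o=ctrl.get_obs();p=cams.camera("wrist");save(p,"w16c.png",4,(180,110,340,255))
h=np.load("v15.npz");oa=dict(eef_pos=h["pos"],eef_rot=h["rot"])
def strip(im,n):
    # find bright band centre rows at several columns near plate middle via HSV class
    a=cv2.cvtColor(im,cv2.COLOR_RGB2HSV).astype(int); H,S,V=a[...,0],a[...,1],a[...,2]
    m={"red":((H<8)|(H>172))&(S>150),"yellow":(H>20)&(H<32)&(S>170),"blue":(H>98)&(H<118)&(S>110),"green":(H>65)&(H<90)&(S>70),"white":(S<40)&(V>195)}[n]
    return m,V
def centre(im,n,c):
    m,V=strip(im,n); r=np.where(m[100:260,c])[0]+100; 
    if n=="white": return r.min(),r.max()
    v=V[r,c]; b=r[v>np.percentile(v,95)*0.86]; return b.min(),b.max()
for n in ("green","white","yellow","red","blue"):
    print(n,[centre(h["im"],n,c) for c in (235,250,270)],[centre(p["color"],n,c) for c in (235,250,270)])
    try:
        ca=np.mean(centre(h["im"],n,256));cb=np.mean(centre(p["color"],n,256))
        x,r=tri([ray(p,(256,ca),oa),ray(p,(256,cb),o)]);print("   tri",x, onz(p,(256,ca),.102,oa)[1],onz(p,(256,cb),.102,o)[1])
    except Exception as e: print(e)
f=lambda x,y:(190+x/5,100+y/5)
for u in ((137,40),(552,46),(137,133),(548,140)): print("cheek",onz(p,f(*u),.097,oa))
E
python3 m.py
```

```text
time_s: 30.35
eef_pos: [0.5237, -0.2437, 0.3358]
green [(np.int64(135), np.int64(142)), (np.int64(135), np.int64(142)), (np.int64(135), np.int64(143))] [(np.int64(188), np.int64(196)), (np.int64(188), np.int64(196)), (np.int64(188), np.int64(196))]
   tri [ 0.52284199 -0.2242088   0.10380092] -0.22442428572846146 -0.22473508078476948
white [(np.int64(157), np.int64(163)), (np.int64(157), np.int64(164)), (np.int64(157), np.int64(164))] [(np.int64(211), np.int64(218)), (np.int64(212), np.int64(219)), (np.int64(212), np.int64(219))]
   tri [ 0.52265019 -0.24059237  0.10322787] -0.2408224208811719 -0.24104994297177285
yellow [(np.int64(177), np.int64(184)), (np.int64(177), np.int64(184)), (np.int64(178), np.int64(184))] [(np.int64(233), np.int64(240)), (np.int64(234), np.int64(241)), (np.int64(234), np.int64(241))]
   tri [ 0.52248383 -0.25544436  0.10552724] -0.2563331682151024 -0.2570359052446019
red [(np.int64(197), np.int64(203)), (np.int64(198), np.int64(204)), (np.int64(198), np.int64(204))] [(np.int64(242), np.int64(250)), (np.int64(242), np.int64(244)), (np.int64(243), np.int64(2
[... 385 characters left out ...]
  v=V[r,c]; b=r[v>np.percentile(v,95)*0.86]; return b.min(),b.max()
                    ~~~~~~~~~~~~~^^^^^^
    return _quantile_unchecked(
        a, q, axis, out, overwrite_input, method, keepdims, weights)
    return _ureduce(a,
                    func=_quantile_ureduce_func,
    ...<5 lines>...
                    overwrite_input=overwrite_input,
                    method=method)
    r = func(a, **kwargs)
    result = _quantile(arr,
                       quantiles=q,
    ...<2 lines>...
                       out=out,
                       weights=wgt)
    previous = arr[previous_indexes]
               ~~~^^^^^^^^^^^^^^^^^^
IndexError: index 0 is out of bounds for axis 0 with size 0
```

View pics/w16c.png

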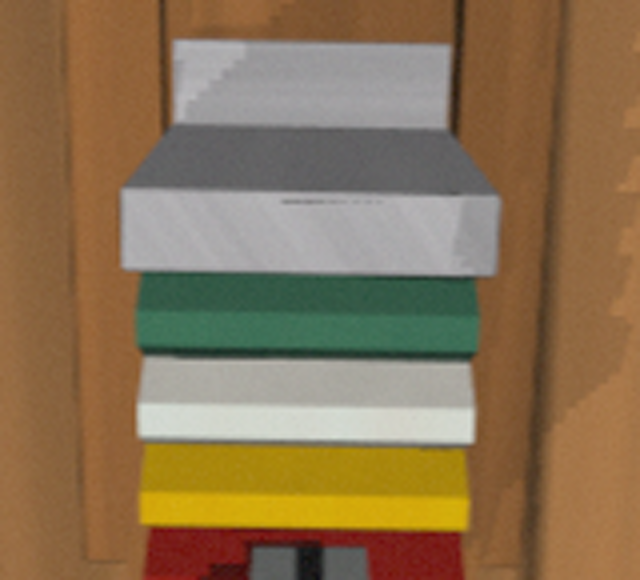

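Pitches are 16.4, 15.5 and 16.6 mm, so the row is snug. The two-view heights are noisy (yellow read 105.5 mm against about 103.5 for its neighbours). To settle it I look obliquely, where a raised plate would show as an uneven pitch.

```bash
python3 -m handwheel '[{"offset":[0.04,0,-0.024],"spin":0,"grip":1},{"offset":[0.08,0,-0.024],"spin":0,"grip":1},{"offset":[0.092,0,-0.024],"spin":0,"grip":1},{"offset":[0.092,0,-0.024],"spin":0,"grip":1},{"offset":[0.092,0,-0.024],"spin":0,"grip":1},{"offset":[0.092,0,-0.024],"spin":0,"grip":1}]' | head -2
python3 - <<'E'
from h import *
o=ctrl.get_obs();p=cams.camera("wrist");save(p,"w17.png");save(p,"w17c.png",7,(205,230,315,345));np.savez("v17.npz",pos=o["eef_pos"],rot=o["eef_rot"],im=p["color"])
E
```

```text
time_s: 31.15
eef_pos: [0.5245, -0.1533, 0.3591]
```

View pics/w17c.png

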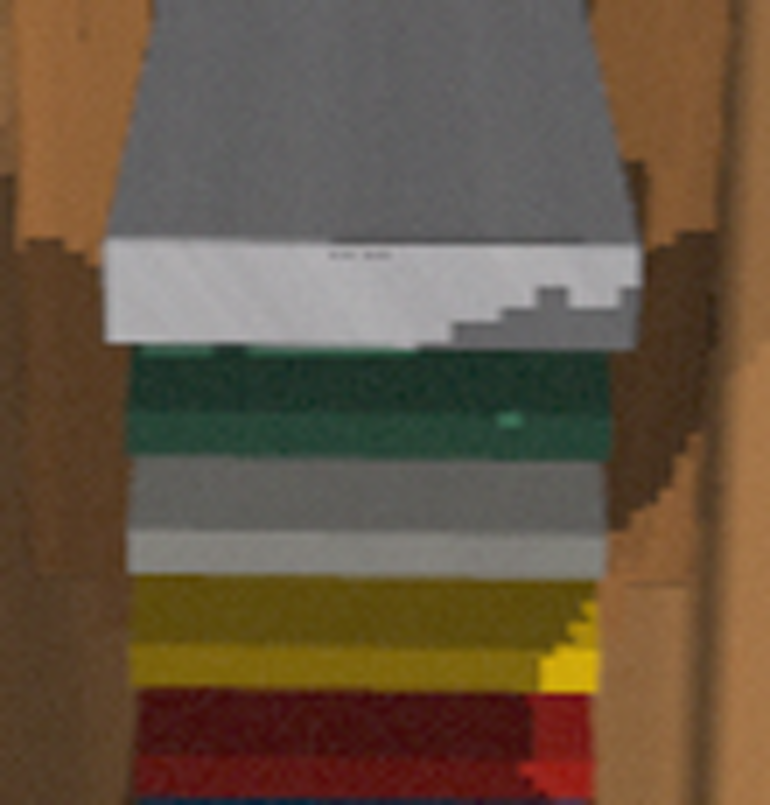

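View pics/w17.png

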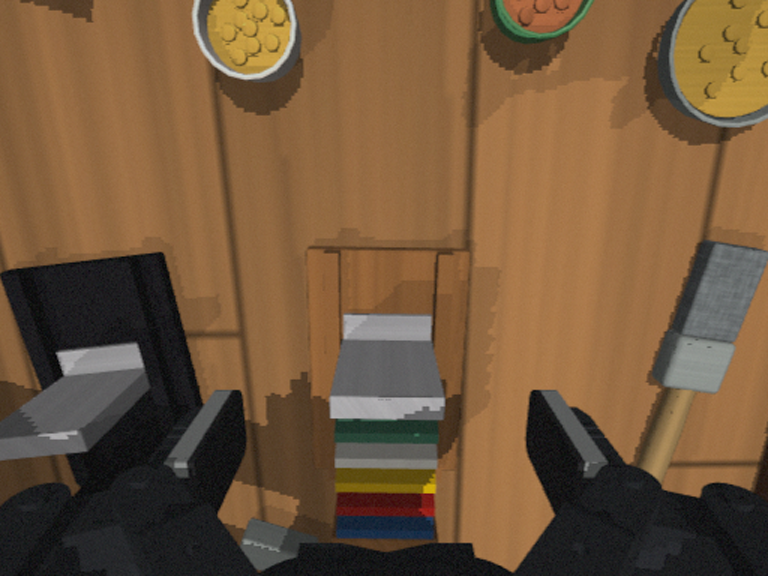

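Run:
```python
from h import *
h=np.load("v17.npz");o=dict(eef_pos=h["pos"],eef_rot=h["rot"]);p=cams.camera("wrist")
f=lambda x,y:(205+x/7,230+y/7)
pt={n:onz(p,f(370,y),z,o) for n,y,z in (("cheekface",346,.097),("gF",413,.102),("gB",457.5,.102),("wF",531,.102),("wB",575,.102),("yF",647,.102),("yB",691,.102),("rF",759,.102),("rB",798,.102))}
for k,v in pt.items(): print(k,np.round(v*1000,1))
c,d=ray(p,f(370,691),o); print(d)
t=cams.camera("top"); s=cams.camera("scene"); save(t,"t18.png"); save(s,"s18.png")
for n in ["pot_brass","pot_copper","dish_steel","tin_red"]: print(n,[(np.round(d["uv"]).tolist(),round(d["confidence"],2)) for d in landmark_of(s,n)])
```

```text
cheekface [ 524.2 -216.4   97. ]
gF [ 524.1 -222.1  102. ]
gB [ 524.1 -228.   102. ]
wF [ 523.9 -237.9  102. ]
wB [ 523.9 -244.   102. ]
yF [ 523.7 -254.1  102. ]
yB [ 523.7 -260.4  102. ]
rF [ 523.6 -270.3  102. ]
rB [ 523.5 -276.   102. ]
[-0.0053987  -0.63371733 -0.77354586]
pot_brass [([231.0, 200.0], 0.78)]
pot_copper [([267.0, 247.0], 0.87)]
dish_steel [([283.0, 296.0], 0.68)]
tin_red [([397.0, 245.0], 0.9), ([128.0, 261.0], 0.51)]
```

View pics/s18.png

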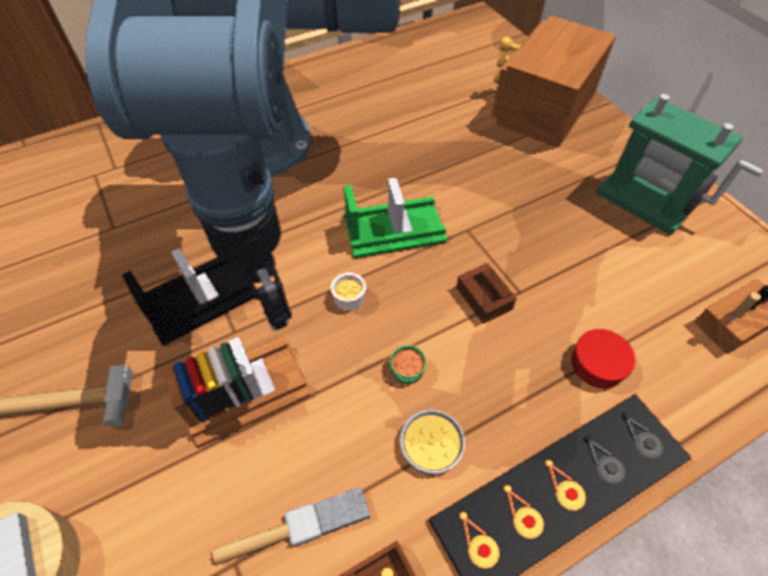

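Oblique pitches are 16.0, 16.3 and 15.9 mm, so all tops are level within about 0.5 mm. The cheek face is at −216.4 mm, 14.1 mm beyond where it started. Bystanders have not moved and the gripper is clear, so I hand in.

```bash
python3 -c "
from bench import ctrl
o=ctrl.get_obs();print(o['time_s'],o['wrist_force']);print(ctrl.hand_in())"
```

```text
31.55 [ 0.46313479  0.2368697  -0.09000574]
the job is handed in; nothing more can be done
None
```

I put the yellow-topped plate into the wooden rack between red and white, on red's cheek side, and slid the aluminium cheek back until the row was snug. I handed in at 31.5 s; the hand-in gives no verdict.

**How it went:** I gripped the plate by its end faces, lifted it out, and eased its foot down the gap while moving it along the row so that red was not pressed. The wrist force stayed at 6 N or less during the insertion. I pushed the cheek back at about 5 N and stopped when the force reached 9–10 N.

**Last checks:**
- **Pitches:** in the final oblique view, neighbouring plates from green to red are 16.0, 16.3 and 15.9 mm apart; yellow to red is 15.9 mm.
- **Level and in line:** the plate tops are level to about 0.5 mm and in line to under 1 mm. The blue plate was not in this measurement.
- **Cheek:** its face sits 14.1 mm beyond where it started. That fits a joint reading of about 0.015, but I inferred this from the pictures and did not read the joint.
- **Surroundings:** the pots, dish and tin are where they were, to a few pixels, and the gripper was clear of everything.

**A check that disagreed:** one rough two-view height put the yellow top about 2 mm higher than its neighbours. The oblique view and the arm's height at release (on the floor to about 0.1 mm) did not bear that out, so I treated it as pixel noise.

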